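Stack the stem of a valve bonnet

ROBOT

A 6-joint arm with a two-finger parallel gripper is mounted at the origin on the work surface. World frame = base frame: x ahead of the robot, y to its left, z up, the work surface at z = 0. Lengths are in m, angles in rad, forces in N, time in s.
With the tool pointing down it reaches from about 0.375 to 0.925 m from the base axis. Payload 5.7 kg.
Tool frame: the origin (TCP) lies on the centre line of the jaws, within the pads' length; the fingertips stand 14 mm ahead of it and the grasp point (between the pads) lies 5 mm behind it (nose_length is the distance from the TCP to the fingertips, in m); z points along the fingers, y is the direction in which the jaws open and shut (so a half turn about z gives the same grasp; the last joint's range is limited). The gripper opens to 85 mm and grips with 20 to 120 N. Pads are 22 mm wide; open, the fingers measure 114 mm over their backs; the gripper's body (76 mm by 85 mm) begins 54 mm behind the grasp point. The pads swing forward as they close: fully open they stand 13 mm farther back than shut.
Start: joints at [-1.257, 0.359, 1.51, -0, 1.272, -0.115], TCP at [0.249, -0.546, 0.245] pointing down, gripper open.
Joint ranges: [-2.97, 2.97], [-1.01, 2.36], [0.21, 2.38], [-0.96, 4.11], [0.2, 2.71], [-2.98, 2.98]. Speed limits (rad/s): [2.39, 2.39, 3.14, 3.14, 3.14, 3.14].

INTERFACE

Orientations are given as a rotation vector (axis times angle).
In Python, from rig import observe, get_image, close_job, nose_length gives the robot as it stands.
- The arm moves only by the tool jog_arm, never from a script. Its argument "increments" is a list of rows, each an object of numbers: "dx", "dy", "dz": the shift along the world's x, y, z as a fraction of full scale; "roll": the turn about the world's z as a fraction of full scale; "fingers": the closure, from 0 (fully open) to 1 (shut). In form: [{"dx": .., "dy": .., "dz": .., "roll": .., "fingers": ..}, ...]. A call has 1 to 8 rows; each row shifts and turns the commanded pose from where the row before left it; what a row does not reach is not made up. Full scale, the value 1, is 0.12 m for a shift and 90 degrees for a turn. A row lasts 1/10 s, in which the tool goes at most 50 mm and 8.59 degrees, less where a joint would pass 70% of its speed; a pose out of reach is approached as far as the arm can. A call with a number of a shift or a turn outside -1 to 1 is refused whole. A call with a gripper value outside its range is refused whole. The fingers move at their own pace and stop on an object; "force" is the grip in N (left out, the last holds). Time passes only in rows, so rows that do not move let the fingers close. It gives the time, the measured TCP pose, the force and the opening at its end, in the units of the state.
- observe(): the state, without advancing time (a new reading comes with each control period).
- get_image(name): name is "scene" or "top" or "wrist"; returns a dict with "pixels" (384x512x3 uint8, red, green, blue), "fovy" (degrees; the focal length in pixels is half the picture's height over the tangent of half this angle, whatever the lens; pixels are square), "cx", "cy" (the principal point, pixels), "R" (3x3) and "t" (3): a world point X has camera coordinates R X + t. Camera axes: x right, y down, z forward; pixel columns grow to the right and rows downward; lengths in m; the calibration is good to about 2 mm. A picture is of the moment at which its call begins. There is no depth.
- close_job(): hands the job in, once; it reports no verdict.
The state is a dict: "t": time; "qpos": joint angles; "qvel": joint speeds; "joint_efforts": joint torques, N m; "tool_pos": TCP position; "tcp_rot": TCP orientation; "force": force on the tool from outside, world axes, zero at the start; "ft_torque": the same for the moment, N m; "gripper_width": finger opening in m.
Only numpy, scipy, OpenCV 4.12 (cv2) and the standard library are available. Lean on these libraries where they do the work, as an engineer would, in place of code of your own. Each camera call takes 0.05 s, during which the arm holds its last target. There are 200 camera calls.

TASK

Take the lid off the parts tin by its knob and lay it flat on the rubber mat. Then build up the valve's upright stem: thread on the plain tall spacer first, down onto the red flange, then every washer that is in the tin, and last the brass bushing, flange side down, each lying flat on the one below. Finally put the lid back on the tin so that it sits properly closed, and leave the other things on the bench where they are.

Things in the scene. Friction and masses are not known exactly. Their poses are not given: they have to be found in the camera images.
- valve: Red cast valve bonnet on a square aluminium plate (120 x 120 x 12 mm), fixed. Round top flange, 96 mm across, upper face 56 mm above the bench. A steel stem, 20 mm diameter, stands upright in its centre and rises 106 mm above the flange, the last 10 mm tapering to 10 mm. All rings have 26 mm bores and slide freely down it. Origin: on the stem's axis at bench level, z up.
- seat (a point): Point on the stem's axis at the upper face of the red top flange, where the spacer sits (56 mm above the bench).
- stem_tip (a point): Top end of the stem, 106 mm above the seat (162 mm above the bench).
- tin: Open grey parts tin, fixed to the bench: outside 228 mm (its x) by 164 mm (its y), 36 mm high, walls and floor 4 mm; holds the washers in two by two places, about 100 mm apart along its x and 74 mm along its y. Origin: centre of its underside.
- lid: Loose aluminium lid, 0.3 kg: sheet 240 mm (x) by 176 mm (y), 4 mm thick. Four lip bars 8 mm deep under its edges drop inside the tin with 5 mm play. Origin: centre of the lips' lower plane, 8 mm below the sheet; closed, it is 28 mm above the tin's origin; on the mat, 3 mm above the bench. Round black knob, 32 mm diameter, in the middle, from 20 to 44 mm above the origin.
- mat: Black rubber mat fixed flat on the bench at the robot's right, 260 mm (its x) by 200 mm (its y), 3 mm thick, empty: the place to lay the lid. Origin: centre of its underside.
- spacer: Plain aluminium sleeve standing upright on the bench, 56 mm outside, 26 mm bore, 46 mm high. Origin: centre of the underside, z along the bore.
- bushing: Brass flanged bushing standing on its flange on the bench: flange 56 mm across and 8 mm thick, above it a tube 42 mm outside and 16 mm high (24 mm in all), bore 26 mm. Origin: centre of the flange's underside, z along the bore towards the tube.
- shaft1: Loose steel shaft, 22 mm thick, 170 mm long, lying on the bench right of the valve; to be left alone. Origin: its underside near the middle.
- shaft2: Loose steel shaft, 22 mm thick, 130 mm long, lying crosswise behind the mat; to be left alone. Origin: its underside near the middle.
- grease: Grey grease can, 60 mm diameter, 70 mm high, standing left of and behind the valve; to be left alone. Origin: its underside near the middle.
- washer1: Flat steel washer, 60 mm outside, 26 mm bore, 8 mm thick; starts flat on the floor of the tin in one of four places 74 to 100 mm apart; two to four of the four identical washers are present (absent ones read None). Origin: centre of the underside, z along the bore.
- washer2: Flat steel washer, 60 mm outside, 26 mm bore, 8 mm thick; starts flat on the floor of the tin in one of four places 74 to 100 mm apart; two to four of the four identical washers are present (absent ones read None). Origin: centre of the underside, z along the bore.
- washer3: Flat steel washer, 60 mm outside, 26 mm bore, 8 mm thick; starts flat on the floor of the tin in one of four places 74 to 100 mm apart; two to four of the four identical washers are present (absent ones read None). Origin: centre of the underside, z along the bore.
- washer4: Flat steel washer, 60 mm outside, 26 mm bore, 8 mm thick; starts flat on the floor of the tin in one of four places 74 to 100 mm apart; two to four of the four identical washers are present (absent ones read None). Origin: centre of the underside, z along the bore.
Things that resemble listed ones, but are neither listed nor needed, are in the scene too. Of the things that look like the bushing, the middle-sized one is meant.

How it is judged:
On the way, in this order (a step that is already met when the one before it is completed fails the run):
1. the lid lies flat on the rubber mat, released (horizontal distance between lid and mat below 0.09 m and height (world z) of lid below 0.014 m and angle between lid's own z axis and vertical below 0.08 rad and linear speed of lid below 0.03 m/s and contact force between the fingers and lid below 0.3 N), for 0.2 s.
2. the spacer is threaded on the stem, down on the red flange (horizontal distance between spacer and seat below 0.006 m and z of spacer in the frame of seat between -0.003 and 0.004 m and angle between the z axis of spacer and the z axis of valve, either way round below 0.12 rad and linear speed of spacer below 0.03 m/s and contact force between the fingers and spacer below 0.3 N), for 0.2 s.
3. every washer present is threaded on the stem above the spacer, flat (horizontal distance between each of washer1, washer2, washer3, washer4 and seat below 0.006 m and z of washer1 in the frame of seat between 0.042 and 0.082 m and angle between the z axis of each of washer1, washer2, washer3, washer4 and the z axis of valve, either way round below 0.12 rad and linear speed of each of washer1, washer2, washer3, washer4 below 0.03 m/s and contact force between the fingers and washer1 below 0.3 N and z of washer2 in the frame of seat between 0.042 and 0.082 m and contact force between the fingers and washer2 below 0.3 N and z of washer3 in the frame of seat between 0.042 and 0.082 m and contact force between the fingers and washer3 below 0.3 N and z of washer4 in the frame of seat between 0.042 and 0.082 m and contact force between the fingers and washer4 below 0.3 N), for 0.2 s.
4. the bushing is threaded on last, flange down, on top of the washers (horizontal distance between bushing and seat below 0.006 m and z of bushing in the frame of seat between 0.042 and 0.082 m and angle between the z axis of bushing and the z axis of valve, either way round below 0.12 rad and linear speed of bushing below 0.03 m/s and contact force between the fingers and bushing below 0.3 N and angle between bushing's own z axis and vertical below 0.12 rad and z of bushing in the frame of washer1 above 0.004 m and z of bushing in the frame of washer2 above 0.004 m and z of bushing in the frame of washer3 above 0.004 m and z of bushing in the frame of washer4 above 0.004 m), for 0.2 s.
At the end, for the whole second after the job is handed in: On the stem (6 mm of its axis, flat within 0.12 rad, at rest, released): spacer within 4 mm of the red flange, then all washers present, bushing on top, flange down. Lid closed on the tin: centred within 12 mm, height within 4 mm, level within 0.04 rad, square within 0.12 rad (all of step 2 and all of step 3 and all of step 4 and horizontal distance between lid and tin below 0.012 m and z of lid in the frame of tin between 0.024 and 0.032 m and angle between lid's own z axis and vertical below 0.04 rad and angle between the x axis of lid and the x axis of tin, either way round below 0.12 rad and linear speed of lid below 0.03 m/s); the robot touches nothing.
It fails at once if another thing on the bench (loose shaft, grease can) is shoved more than 5 cm (distance of any of shaft1, shaft2, grease from where it was at the start of the episode above 0.05 m).
Of washer1, washer2, washer3, washer4 only 2 to 4 are there at a start; the rules pass over those that are not, and their reading is None.
At some moment in a run one of spacer, bushing may be knocked a few centimetres aside while the robot is not near it.
It also fails if it takes over 210 s, if anything falls off the work surface, if the arm or the gripper's body presses on something with over 40 N, if the wrist force passes 120 N, or if a joint passes its speed limit or range.

## Working session

There is one attempt and no reset: what is moved stays moved. The work goes in short steps, Python scripts to look and compute and a tool call to move; the robot and the scene stay as the last step left them, time stands still between calls to the robot, and variables do not carry over. Pictures are saved under pics/ and viewed, about 12 in all and at most 16, crops included, and the job is handed in when it is done.

Besides the shell and the picture viewer there is one more tool, called by a JSON object that holds its "method" and its "body", one argument or row to a line. jog_arm: Moves the arm, as the interface text tells. Shift numbers are shares of 0.12 m and turn numbers shares of 90 degrees, none past 1 either way. Its arguments: {"type":"object","properties":{"increments":{"type":"array"},"force":{"type":"number"}},"required":["increments"]}

```bash
ls; mkdir -p pics
cat > h.py <<'E'
import numpy as np, cv2
from rig import observe, get_image, close_job, nose_length
def K(im):
    f=im["pixels"].shape[0]/2/np.tan(np.radians(im["fovy"])/2); return f,im["cx"],im["cy"]
def ray(im,u,v):
    f,cx,cy=K(im);R=np.array(im["R"]);t=np.array(im["t"])
    return -R.T@t, R.T@np.array([(u-cx)/f,(v-cy)/f,1])
def onz(im,u,v,z):
    c,d=ray(im,u,v); return c+d*(z-c[2])/d[2]
def proj(im,X):
    f,cx,cy=K(im);p=np.array(im["R"])@np.array(X)+im["t"]; return np.array([cx+f*p[0]/p[2],cy+f*p[1]/p[2]])
def tri(*rs):
    A=0;b=0
    for c,d in rs:
        d=d/np.linalg.norm(d);P=np.eye(3)-np.outer(d,d);A=A+P;b=b+P@c
    return np.linalg.solve(A,b)
def save(im,name,crop=None,s=1):
    p=im["pixels"][:,:,::-1]
    if crop: p=p[crop[1]:crop[3],crop[0]:crop[2]]
    cv2.imwrite("pics/"+name+".png",cv2.resize(p,None,fx=s,fy=s,interpolation=cv2.INTER_CUBIC))
E
python3 - <<'E'
from h import *
import pickle
o=observe();print({k:np.round(v,3) for k,v in o.items()},nose_length if not callable(nose_length) else nose_length())
ims={n:get_image(n) for n in("scene","top","wrist")}
pickle.dump(ims,open("i0.pkl","wb"))
for n,i in ims.items():
    print(n,K(i),np.round(ray(i,i["cx"],i["cy"]),3).tolist())
cv2.imwrite("pics/st.png",cv2.resize(ims["top"]["pixels"][:,:,::-1],(800,600),interpolation=cv2.INTER_CUBIC))
cv2.imwrite("pics/sc.png",cv2.resize(ims["scene"]["pixels"][:,:,::-1],(800,600),interpolation=cv2.INTER_CUBIC))
E
```

```text
pics
{'t': np.float64(0.0), 'qpos': array([-1.257,  0.359,  1.511, -0.   ,  1.273, -0.115]), 'qvel': array([ 0.001,  0.001, -0.001,  0.002,  0.001, -0.   ]), 'joint_efforts': array([-2.0000e-03, -5.2762e+01, -2.7862e+01, -0.0000e+00,  1.3000e-02,
        0.0000e+00]), 'tool_pos': array([ 0.249, -0.545,  0.244]), 'tcp_rot': array([-3.068, -0.668,  0.   ]), 'force': array([-0.162,  0.457,  0.006]), 'ft_torque': array([ 0.02 , -0.068, -0.025]), 'gripper_width': np.float64(0.085)} 0.014
scene (np.float64(368.94569550065535), 256.8265784314909, 196.01418405786507) [[0.824, -0.505, 1.075], [-0.272, 0.449, -0.851]]
top (np.float64(393.5222322133549), 252.30032076942626, 190.87012016619502) [[0.387, 0.009, 1.117], [0.152, -0.012, -0.988]]
wrist (np.float64(333.60420871608477), 249.74604127518495, 193.17393625773403) [[0.316, -0.514, 0.374], [-0.263, -0.12, -0.957]]
```

View pics/st.png

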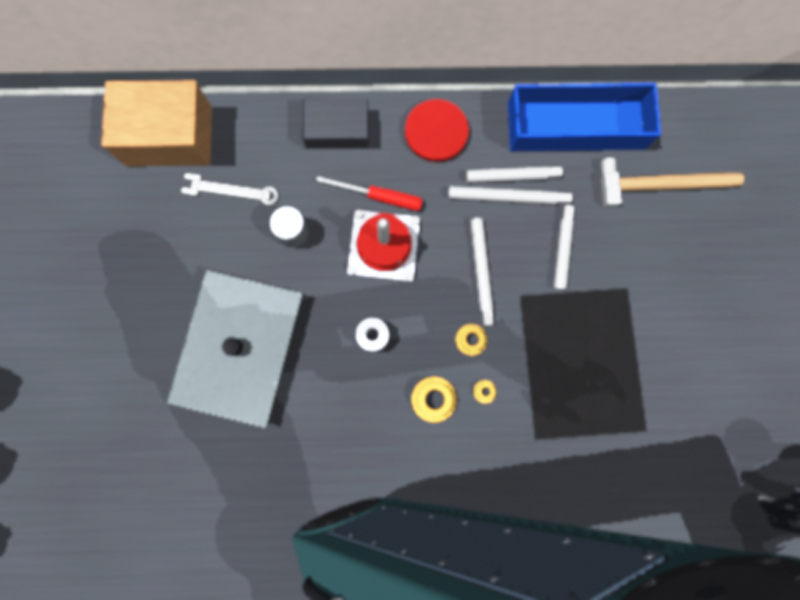

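View pics/sc.png

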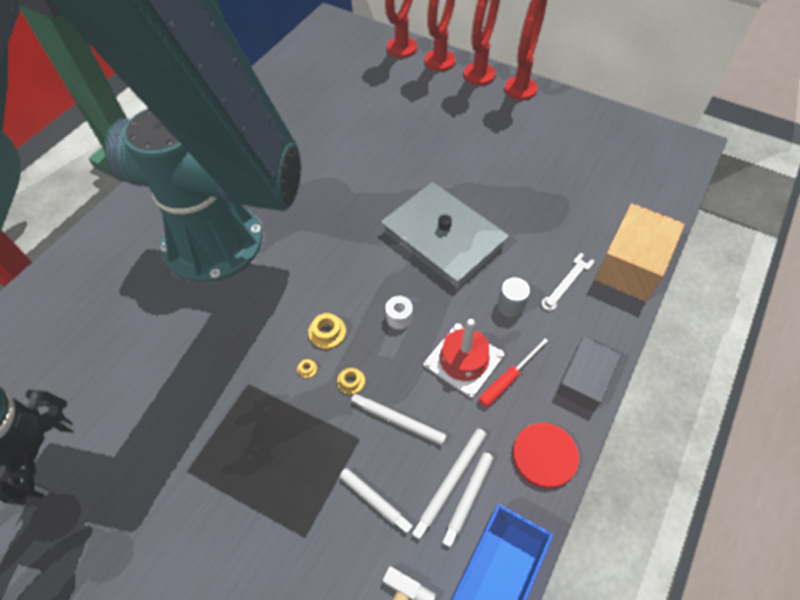

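The top view (shown at 800x600) has the lid and knob at (233,346), valve (384,240), spacer (372,334), three brass parts with the middle-sized one at (471,339), and mat (583,362). The scene view agrees: knob (444,222), spacer (399,312), bushing (351,381), valve (466,352).

```bash
cat >> h.py <<'E'
def blob(im,win,fn,minA=8):
    """centroid, area, contour of the biggest blob of mask fn(hsv) within win=(u0,v0,u1,v1)"""
    u0,v0,u1,v1=win; h=cv2.cvtColor(im["pixels"],cv2.COLOR_RGB2HSV)[v0:v1,u0:u1].astype(int)
    m=fn(h[...,0],h[...,1],h[...,2]).astype(np.uint8)
    n,l,s,c=cv2.connectedComponentsWithStats(m)
    i=1+np.argmax(s[1:,4]); cs,_=cv2.findContours((l==i).astype(np.uint8),0,1)
    k=max(cs,key=cv2.contourArea)+np.array([u0,v0])
    return c[i]+[u0,v0],s[i,4],k
E
python3 - <<'E'
from h import *
import pickle
I=pickle.load(open("i0.pkl","rb"));T,S=I["top"],I["scene"]
w=lambda *a:tuple(int(x/1.5625) for x in a)
dark=lambda h,s,v:v<60
brass=lambda h,s,v:(h>12)&(h<35)&(s>110)&(v>70)
red=lambda h,s,v:((h<8)|(h>172))&(s>130)&(v>60)
white=lambda h,s,v:(s<60)&(v>150)
def pair(n,fn,wt,ws):
    a,b=blob(T,w(*wt),fn),blob(S,w(*ws),fn)
    ea=cv2.minEnclosingCircle(a[2]);
    ra,rb=ray(T,*a[0]),ray(S,*b[0]);X=tri(ra,rb)
    print(n,"tri",np.round(X,3),"px",np.round(a[0],1),np.round(b[0],1),"A",a[1],b[1],'resid px',np.round(proj(T,X)-a[0],1),np.round(proj(S,X)-b[0],1), 'R', round(ea[1],1))
pair("knob",dark,(218,330,255,365),(430,208,460,240))
pair("spacer",white,(345,310,400,360),(375,290,420,335))
pair("bushing",brass,(448,315,495,362),(330,362,372,400))
pair("big",brass,(400,365,462,430),(300,305,352,355))
pair("small",brass,(465,370,503,412),(290,355,323,385))
pair("flange",red,(345,205,418,280),(430,320,500,395))
pair("mat",dark,(515,280,655,445),(180,375,365,545))
for n,I_,win in(("T",T,(150,255,320,440)),("S",S,(370,170,520,300))):
    b=blob(I_,w(*win),lambda h,s,v:(v>85)&(v<220)&(s<75)&(v>100))
    k=cv2.minAreaRect(b[2]);print("lid",n,b[1],[np.round(onz(I_,*p,0.04),3).tolist() for p in cv2.boxPoints(k)], np.round(onz(I_,*k[0],0.04),3))
b=blob(T,w(515,280,655,445),dark);print("mat",[np.round(onz(T,*p,0.003),3).tolist() for p in cv2.boxPoints(cv2.minAreaRect(b[2]))])
for n,u,v in(("tip T",383,222),("shaft a",480,219),("shaft a",488,322)): print(n,np.round(onz(T,u/1.5625,v/1.5625,.162 if 'tip' in n else .011),3))
print(np.round(onz(S,470/1.5625,322/1.5625,.162),3))
E
```

```text
knob tri [0.471 0.271 0.049] px [151.1 221.6] [283.8 144.6] A 64 21 resid px [0.1 0.1] [ 0.1 -0. ] R 5.3
spacer tri [0.489 0.036 0.037] px [237.6 213.6] [254.5 197.4] A 344 232 resid px [0.5 0.6] [ 0.6 -0.1] R 11.1
bushing tri [ 0.479 -0.143  0.001] px [301.1 217.2] [224.1 243.7] A 279 203 resid px [0.2 0.2] [ 0.3 -0. ] R 10.1
big tri [ 0.374 -0.071  0.004] px [277.1 255.2] [209.  211.8] A 571 380 resid px [0.3 0.3] [ 0.3 -0. ] R 14.6
small tri [ 0.386 -0.163  0.001] px [309.7 250.2] [196.2 235.5] A 153 106 resid px [0.2 0.3] [ 0.3 -0. ] R 7.4
flange tri [0.657 0.013 0.023] px [245.4 155.8] [297.4 227. ] A 842 664 resid px [-0.1 -0.1] [-0.1  0. ] R 18.3Traceback (most recent call last):
  File "<stdin>", line 20, in <module>
  File "<stdin>", line 10, in pair
  File "h.py", line 26, in blob
    i=1+np.argmax(s[1:,4]); cs,_=cv2.findContours((l==i).astype(np.uint8),0,1)
        ~~~~~~~~~^^^^^^^^^
    return _wrapfunc(a, 'argmax', axis=axis, out=out, **kwds)
    return bound(*args, **kwds)
ValueError: attempt to get argmax of an empty sequence
```

Run:
```python
from h import *
import pickle
I=pickle.load(open("i0.pkl","rb"));T,S=I["top"],I["scene"]
w=lambda *a:tuple(int(x/1.5625) for x in a)
print("mat px S",cv2.cvtColor(S["pixels"],cv2.COLOR_RGB2HSV)[298:300,174:176].tolist(),"bench",cv2.cvtColor(S["pixels"],cv2.COLOR_RGB2HSV)[215,120].tolist())
dark=lambda h,s,v:v<62
for n,I_,win in(("T",T,(150,255,320,440)),("S",S,(370,170,520,300))):
    b=blob(I_,w(*win),lambda h,s,v:(v<225)&(v>105))
    k=cv2.minAreaRect(b[2]);print("lid",n,b[1],[np.round(onz(I_,*p,0.04),3).tolist() for p in cv2.boxPoints(k)], np.round(onz(I_,*k[0],0.04),3))
b=blob(T,w(515,280,655,445),dark);print("mat",b[1],[np.round(onz(T,*p,0.003),3).tolist() for p in cv2.boxPoints(cv2.minAreaRect(b[2]))])
for n,u,v in(("tip T",383,222),("shaft a",480,219),("shaft a",488,322)): print(n,np.round(onz(T,u/1.5625,v/1.5625,.162 if 'tip' in n else .011),3))
print(np.round(onz(S,470/1.5625,322/1.5625,.162),3))
for u,v in((522,297),(627,290),(646,431),(536,439)): print("matc",np.round(onz(T,u/1.5625,v/1.5625,.003),3))
for u,v in((210,272),(301,294),(266,427),(169,402)): print("lidc",np.round(onz(T,u/1.5625,v/1.5625,.04),3))
for u,v in((434,183),(507,236),(458,283),(382,231)): print("lidcS",np.round(onz(S,u/1.5625,v/1.5625,.04),3))
```

```text
mat px S [[[150, 4, 69], [150, 4, 69]], [[0, 0, 69], [120, 4, 70]]] bench [110, 19, 124]
lid T 7848 [[0.639, 0.43, 0.04], [0.634, 0.132, 0.04], [0.314, 0.132, 0.04], [0.319, 0.417, 0.04]] [0.473 0.278 0.04 ]
lid S 7051 [[0.422, 0.024, 0.04], [0.222, 0.348, 0.04], [0.541, 0.527, 0.04], [0.696, 0.179, 0.04]] [0.478 0.257 0.04 ]
mat 6185 [[0.556, -0.238, 0.003], [0.573, -0.44, 0.003], [0.314, -0.446, 0.003], [0.299, -0.25, 0.003]]
tip T [0.657 0.013 0.162]
shaft a [ 0.703 -0.167  0.011]
shaft a [ 0.51  -0.174  0.011]
[0.658 0.009 0.162]
matc [ 0.556 -0.24   0.003]
matc [ 0.566 -0.434  0.003]
matc [ 0.311 -0.449  0.003]
matc [ 0.301 -0.252  0.003]
lidc [0.605 0.322 0.04 ]
lidc [0.563 0.161 0.04 ]
lidc [0.333 0.22  0.04 ]
lidc [0.378 0.387 0.04 ]
lidcS [0.385 0.385 0.04 ]
lidcS [0.608 0.323 0.04 ]
lidcS [0.569 0.153 0.04 ]
lidcS [0.352 0.195 0.04 ]
```

{"method": "jog_arm", "body": {
  "increments": [
    {"dx": 0.28,"dy": 0.28},
    {"dx": 0.28,"dy": 0.28},
    {"dx": 0.28,"dy": 0.28},
    {"dx": 0.28,"dy": 0.28},
    {"dx": 0.28,"dy": 0.28},
    {"dx": 0.28,"dy": 0.28},
    {"dy": 0.4,"roll": 0.08},
    {"dy": 0.4,"roll": 0.08}
  ]
}}

```text
$.increments[0]: bad value
```

{"method": "jog_arm", "body": {
  "increments": [
    {"dy": 0.4,"roll": 0.08},
    {"dy": 0.4,"roll": 0.08},
    {"dy": 0.4,"roll": 0.08},
    {"dy": 0.4,"roll": 0.08},
    {"dy": 0.4,"roll": 0.08},
    {"dy": 0.4},
    {"dy": 0.4},
    {"dy": 0.2}
  ]
}}

```text
$.increments[0]: bad value
```

All keys may be required; I'll try again with complete rows.

{"method": "jog_arm", "body": {
  "increments": [
    {"dx": 0.28,"dy": 0.28,"dz": 0,"roll": 0,"fingers": 0},
    {"dx": 0.28,"dy": 0.28,"dz": 0,"roll": 0,"fingers": 0},
    {"dx": 0.28,"dy": 0.28,"dz": 0,"roll": 0,"fingers": 0},
    {"dx": 0.28,"dy": 0.28,"dz": 0,"roll": 0,"fingers": 0},
    {"dx": 0.28,"dy": 0.28,"dz": 0,"roll": 0,"fingers": 0},
    {"dx": 0.28,"dy": 0.28,"dz": 0,"roll": 0,"fingers": 0},
    {"dx": 0,"dy": 0.4,"dz": 0,"roll": 0.08,"fingers": 0},
    {"dx": 0,"dy": 0.4,"dz": 0,"roll": 0.08,"fingers": 0}
  ]
}}

```text
t: 0.95
tool_pos: [0.4518, -0.2463, 0.2448]
tcp_rot: [-2.958, -1.056, 0.0]
force: [0.6, 0.1, -0.2]
gripper_width: 0.0852
```

{"method": "jog_arm", "body": {
  "increments": [
    {"dx": 0,"dy": 0.4,"dz": 0,"roll": 0.08,"fingers": 0},
    {"dx": 0,"dy": 0.4,"dz": 0,"roll": 0.08,"fingers": 0},
    {"dx": 0,"dy": 0.4,"dz": 0,"roll": 0.08,"fingers": 0},
    {"dx": 0,"dy": 0.4,"dz": 0,"roll": 0.08,"fingers": 0},
    {"dx": 0,"dy": 0.4,"dz": 0,"roll": 0.08,"fingers": 0},
    {"dx": 0,"dy": 0.4,"dz": 0,"roll": 0,"fingers": 0},
    {"dx": 0,"dy": 0.4,"dz": 0,"roll": 0,"fingers": 0},
    {"dx": 0,"dy": 0.2,"dz": 0,"roll": 0,"fingers": 0}
  ]
}}

```text
t: 1.75
tool_pos: [0.4503, 0.1152, 0.2453]
tcp_rot: [-2.49, -1.914, -0.001]
force: [-0.5, -0.1, 0.1]
gripper_width: 0.0852
```

```bash
cat >> h.py <<'E'
import pickle,os
def shot(cam,tag):
    i=get_image(cam); pickle.dump(i,open(f"{tag}.pkl","wb")); return i
def ld(tag): return pickle.load(open(f"{tag}.pkl","rb"))
E
python3 -c "
from h import *
i=shot('wrist','w1');print(np.round(ray(i,i['cx'],i['cy']),3).tolist())"
```

```text
[[0.468, 0.187, 0.374], [-0.074, -0.279, -0.957]]
```

{"method": "jog_arm", "body": {
  "increments": [
    {"dx": 0.05,"dy": 0.4,"dz": 0,"roll": 0,"fingers": 0},
    {"dx": 0.05,"dy": 0.4,"dz": 0,"roll": 0,"fingers": 0},
    {"dx": 0,"dy": 0.2,"dz": 0,"roll": 0,"fingers": 0},
    {"dx": 0,"dy": 0,"dz": 0,"roll": 0,"fingers": 0}
  ]
}}

```text
t: 2.2
tool_pos: [0.4631, 0.2346, 0.2451]
tcp_rot: [-2.489, -1.915, -0.001]
force: [0.6, -0.4, 0.3]
gripper_width: 0.0851
```

```bash
python3 -c "
from h import *
i=shot('wrist','w2')
a,b=ld('w1')['pixels'],i['pixels']
cv2.imwrite('pics/w12.png',cv2.resize(np.hstack([a,b])[:,:,::-1],(800,300)))
print(observe()['tool_pos'])"
```

```text
[0.46280271 0.23282757 0.24491406]
```

View pics/w12.png

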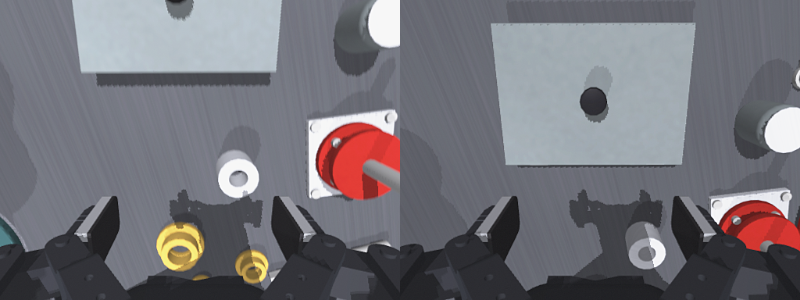

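Left, w1: lid edge, spacer (238,178), valve. Right, w2: whole lid with corners (91,23), (295,24), (281,165), (106,165) and knob at (194,100), in panel pixels.

Run:
```python
from h import *
W=ld('w2');T=ld('i0')['top'];S=ld('i0')['scene']
lid=lambda h,s,v:(v>120)&(s<60)
b=blob(W,(100,15,400,225),lid);q=cv2.approxPolyDP(cv2.convexHull(b[2]),12,True)[:,0]
P=[onz(W,*p,.040) for p in q];print(b[1],q.tolist(),np.round(P,3).tolist(),'ctr',np.round(np.mean(P,0),4))
for i in range(4): d=P[(i+1)%4]-P[i];print(round(np.linalg.norm(d[:2]),4),round(np.degrees(np.arctan2(d[1],d[0])),1))
k=blob(W,(225,100,275,160),lambda h,s,v:v<70);e=cv2.fitEllipse(k[2]);print('knob',k[0],k[1],e)
bt=blob(T,(136,206,164,236),lambda h,s,v:v<70); print(bt[0],bt[1])
print('tri knob',tri(ray(W,*k[0]),ray(T,*bt[0])), onz(W,*k[0],.065))
# lid corner heights: triangulate corners using top view picks
ct=np.array([(210,272),(301,294),(266,427),(169,402)])/1.5625
for c in ct:
    j=np.argmin([np.linalg.norm(onz(T,*c,.04)-p) for p in P]);X=tri(ray(W,*q[j]),ray(T,*c));print('corner',np.round(X,3))
```

```text
43368 [[378, 29], [360, 210], [135, 210], [116, 29]] [[0.608, 0.33, 0.04], [0.564, 0.16, 0.04], [0.333, 0.222, 0.04], [0.378, 0.391, 0.04]] ctr [0.4707 0.2756 0.04  ]
0.175 -104.7
0.2391 165.2
0.1749 75.1
0.2387 -14.8
knob [247.30883919 129.61448349] 939 ((247.26681518554688, 129.4131317138672), (32.854732513427734, 35.04289245605469), 178.0421600341797)
[150.12621359 221.61165049] 103
tri knob [0.47089213 0.27351787 0.05139734] [0.47076371 0.27506915 0.065     ]
corner [0.611 0.329 0.027]
corner [0.563 0.161 0.041]
corner [0.332 0.221 0.038]
corner [0.378 0.389 0.039]
```

{"method": "jog_arm", "body": {
  "increments": [
    {"dx": 0.0675,"dy": 0.364,"dz": 0,"roll": 0,"fingers": 0},
    {"dx": 0,"dy": 0,"dz": -0.4,"roll": 0,"fingers": 0},
    {"dx": 0,"dy": 0,"dz": -0.4,"roll": 0,"fingers": 0.2},
    {"dx": 0,"dy": 0,"dz": -0.4,"roll": 0,"fingers": 0.3},
    {"dx": 0,"dy": 0,"dz": -0.25,"roll": 0,"fingers": 0.3},
    {"dx": 0,"dy": 0,"dz": -0.09,"roll": 0,"fingers": 0.3},
    {"dx": 0,"dy": 0,"dz": 0,"roll": 0,"fingers": 1},
    {"dx": 0,"dy": 0,"dz": 0,"roll": 0,"fingers": 1}
  ],
  "force": 60
}}

```text
t: 3.05
tool_pos: [0.4722, 0.2754, 0.0617]
tcp_rot: [2.493, 1.911, 0.002]
force: [0.1, 0.2, 3.2]
gripper_width: 0.0315
```

{"method": "jog_arm", "body": {
  "increments": [
    {"dx": 0,"dy": 0,"dz": 0,"roll": 0,"fingers": 1},
    {"dx": 0,"dy": 0,"dz": 0,"roll": 0,"fingers": 1},
    {"dx": 0,"dy": 0,"dz": 0,"roll": 0,"fingers": 1}
  ]
}}

```text
t: 3.35
tool_pos: [0.4723, 0.2759, 0.062]
tcp_rot: [2.492, 1.912, 0.004]
force: [0.4, -1.3, 6.7]
gripper_width: 0.0303
```

{"method": "jog_arm", "body": {
  "increments": [
    {"dx": 0,"dy": 0,"dz": 0.1,"roll": 0,"fingers": 1},
    {"dx": 0,"dy": 0,"dz": 0.2,"roll": 0,"fingers": 1},
    {"dx": 0,"dy": 0,"dz": 0.2667,"roll": 0,"fingers": 1},
    {"dx": 0,"dy": 0,"dz": 0.2667,"roll": 0,"fingers": 1},
    {"dx": 0,"dy": 0,"dz": 0,"roll": 0,"fingers": 1}
  ]
}}

```text
t: 3.85
tool_pos: [0.4738, 0.277, 0.1653]
tcp_rot: [2.491, 1.911, 0.013]
force: [1.4, 0.1, -3.3]
gripper_width: 0.0301
```

{"method": "jog_arm", "body": {
  "increments": [
    {"dx": -0.0264,"dy": -0.16,"dz": 0,"roll": 0.012,"fingers": 1},
    {"dx": -0.0264,"dy": -0.3,"dz": 0,"roll": 0.012,"fingers": 1},
    {"dx": -0.0264,"dy": -0.35,"dz": 0,"roll": 0.012,"fingers": 1},
    {"dx": -0.0264,"dy": -0.35,"dz": 0,"roll": 0.012,"fingers": 1},
    {"dx": -0.0264,"dy": -0.35,"dz": 0,"roll": 0.012,"fingers": 1},
    {"dx": -0.0264,"dy": -0.35,"dz": 0,"roll": 0.012,"fingers": 1},
    {"dx": -0.0264,"dy": -0.35,"dz": 0,"roll": 0.012,"fingers": 1},
    {"dx": -0.0264,"dy": -0.35,"dz": 0,"roll": 0.012,"fingers": 1}
  ]
}}

```text
t: 4.65
tool_pos: [0.4446, -0.0328, 0.16]
tcp_rot: [-2.34, -2.095, 0.001]
force: [0.4, 0.1, -4.2]
gripper_width: 0.0304
```

{"method": "jog_arm", "body": {
  "increments": [
    {"dx": -0.0264,"dy": -0.35,"dz": 0,"roll": 0.012,"fingers": 1},
    {"dx": -0.0264,"dy": -0.35,"dz": 0,"roll": 0.012,"fingers": 1},
    {"dx": -0.0264,"dy": -0.35,"dz": 0,"roll": 0.012,"fingers": 1},
    {"dx": -0.0264,"dy": -0.35,"dz": 0,"roll": 0.012,"fingers": 1},
    {"dx": -0.0264,"dy": -0.35,"dz": 0,"roll": 0.012,"fingers": 1},
    {"dx": -0.0264,"dy": -0.35,"dz": 0,"roll": 0.012,"fingers": 1},
    {"dx": -0.0264,"dy": -0.3,"dz": 0,"roll": 0.012,"fingers": 1},
    {"dx": -0.0264,"dy": -0.2,"dz": 0,"roll": 0.012,"fingers": 1}
  ]
}}

```text
t: 5.45
tool_pos: [0.4199, -0.3459, 0.1599]
tcp_rot: [-2.178, -2.264, 0.001]
force: [0.3, -0.8, -3.4]
gripper_width: 0.0303
```

{"method": "jog_arm", "body": {
  "increments": [
    {"dx": 0,"dy": 0,"dz": -0.25,"roll": 0,"fingers": 1},
    {"dx": 0,"dy": 0,"dz": -0.3,"roll": 0,"fingers": 1},
    {"dx": 0,"dy": 0,"dz": -0.25,"roll": 0,"fingers": 1},
    {"dx": 0,"dy": 0,"dz": -0.15,"roll": 0,"fingers": 1},
    {"dx": 0,"dy": 0,"dz": -0.05,"roll": 0,"fingers": 1},
    {"dx": 0,"dy": 0,"dz": -0.02,"roll": 0,"fingers": 1},
    {"dx": 0,"dy": 0,"dz": 0,"roll": 0,"fingers": 1}
  ]
}}

```text
t: 6.15
tool_pos: [0.4207, -0.3437, 0.0384]
tcp_rot: [2.177, 2.264, -0.0]
force: [-0.7, -0.0, -3.1]
gripper_width: 0.0301
```

{"method": "jog_arm", "body": {
  "increments": [
    {"dx": 0,"dy": 0,"dz": -0.015,"roll": 0,"fingers": 1},
    {"dx": 0,"dy": 0,"dz": -0.01,"roll": 0,"fingers": 1},
    {"dx": 0,"dy": 0,"dz": 0,"roll": 0,"fingers": 0.3},
    {"dx": 0,"dy": 0,"dz": 0,"roll": 0,"fingers": 0},
    {"dx": 0,"dy": 0,"dz": 0,"roll": 0,"fingers": 0},
    {"dx": 0,"dy": 0,"dz": 0,"roll": 0,"fingers": 0}
  ]
}}

```text
t: 6.75
tool_pos: [0.4206, -0.3437, 0.0353]
tcp_rot: [2.177, 2.264, -0.0]
force: [0.5, -0.4, -0.3]
gripper_width: 0.0848
```

{"method": "jog_arm", "body": {
  "increments": [
    {"dx": 0,"dy": 0,"dz": 0.35,"roll": 0,"fingers": 0},
    {"dx": 0,"dy": 0,"dz": 0.4,"roll": 0,"fingers": 0},
    {"dx": 0,"dy": 0,"dz": 0.4,"roll": 0,"fingers": 0},
    {"dx": 0,"dy": 0,"dz": 0.4,"roll": 0,"fingers": 0},
    {"dx": 0,"dy": 0.4,"dz": 0.2,"roll": 0,"fingers": 0},
    {"dx": 0,"dy": 0.4,"dz": 0,"roll": 0,"fingers": 0},
    {"dx": 0,"dy": 0.4,"dz": 0,"roll": 0,"fingers": 0},
    {"dx": 0,"dy": 0.2,"dz": 0,"roll": 0,"fingers": 0}
  ]
}}

```text
t: 7.55
tool_pos: [0.4192, -0.1754, 0.2435]
tcp_rot: [-2.175, -2.265, -0.001]
force: [-0.2, -0.3, -0.5]
gripper_width: 0.0854
```

Run:
```python
from h import *
W=shot('wrist','w3');T=shot('top','t3');S=shot('scene','s3')
save(T,'t3',s=1.5625)
cv2.imwrite('pics/ws3.png',cv2.resize(np.hstack([W['pixels'],S['pixels']])[:,:,::-1],(800,300)))
print(observe()['tool_pos'])
```

```text
[ 0.42018375 -0.17752756  0.24356105]
```

View pics/t3.png

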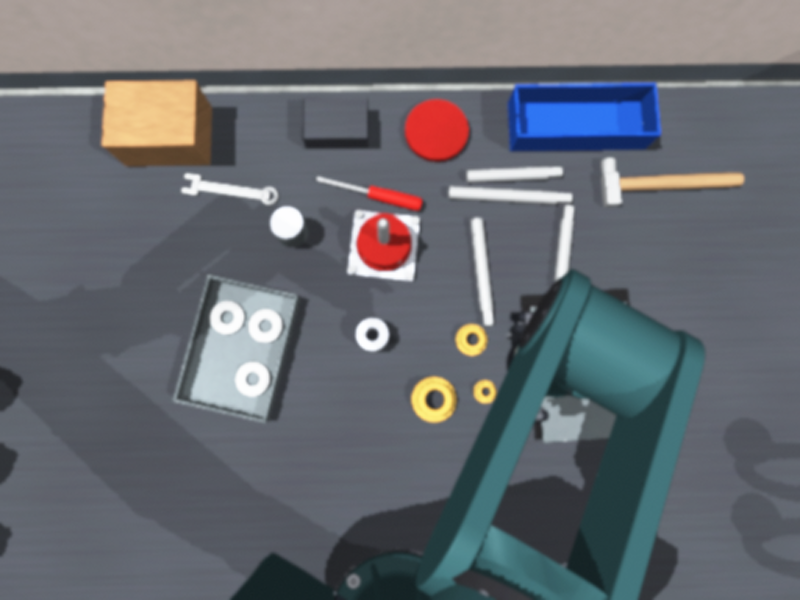

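View pics/ws3.png

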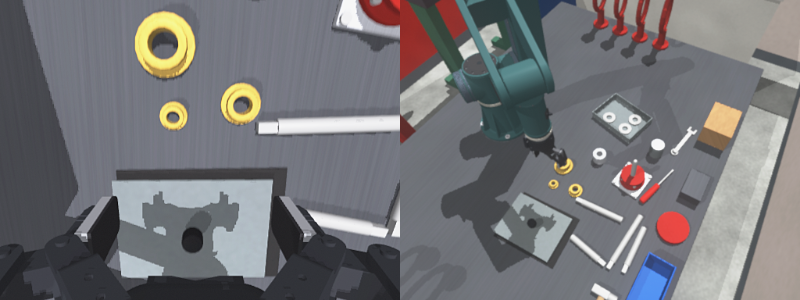

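Lid lies square on the mat. The open tin shows three washers at top-view (227,318), (265,326), (253,379). Now a close look at spacer and stem from two places.

{"method": "jog_arm", "body": {
  "increments": [
    {"dx": 0.16,"dy": 0.36,"dz": 0,"roll": 0,"fingers": 0},
    {"dx": 0.16,"dy": 0.36,"dz": 0,"roll": 0,"fingers": 0},
    {"dx": 0.16,"dy": 0.26,"dz": 0,"roll": 0,"fingers": 0},
    {"dx": 0,"dy": 0,"dz": 0,"roll": 0,"fingers": 0}
  ]
}}

```text
t: 8.1
tool_pos: [0.4807, -0.0595, 0.2436]
tcp_rot: [2.174, 2.267, 0.003]
force: [-0.5, -1.1, -0.1]
gripper_width: 0.0856
```

```bash
python3 -c "
from h import *
shot('wrist','w4')"
```

{"method": "jog_arm", "body": {
  "increments": [
    {"dx": 0.4,"dy": 0,"dz": 0,"roll": 0,"fingers": 0},
    {"dx": 0.4,"dy": 0,"dz": 0,"roll": 0,"fingers": 0},
    {"dx": 0,"dy": 0,"dz": 0,"roll": 0,"fingers": 0}
  ]
}}

```text
t: 8.45
tool_pos: [0.58, -0.0641, 0.2432]
tcp_rot: [2.176, 2.26, 0.004]
force: [-1.0, -0.4, -0.2]
gripper_width: 0.085
```

```bash
python3 -c "
from h import *
b=shot('wrist','w5')['pixels'];a=ld('w4')['pixels']
cv2.imwrite('pics/w45.png',cv2.resize(np.hstack([a,b])[:,:,::-1],(800,300)))
print(observe()['tool_pos'])"
```

```text
[ 0.57652744 -0.06369953  0.24281102]
```

View pics/w45.png

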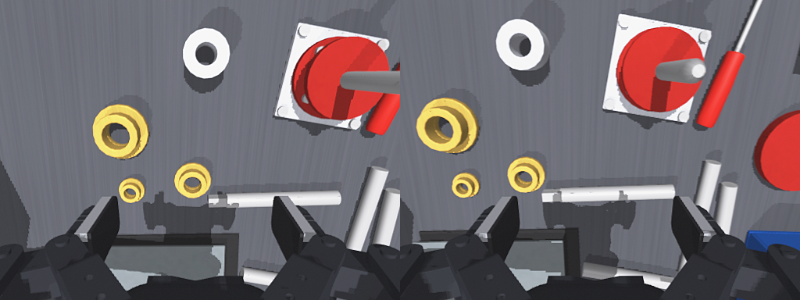

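w4 (left) and w5 (right) show the spacer top at panel (206,52) / (122,44), middle bushing at (192,180) / (126,174), and stem tip in w5 at (297,71).

Run:
```python
from h import *
A,B=ld('w4'),ld('w5')
h=cv2.cvtColor(A['pixels'],cv2.COLOR_RGB2HSV);print([h[67,264-24+i*4,2] for i in range(13)],'col',[int(h[30+i*5,264,2]) for i in range(20)])
white=lambda h,s,v:(s<40)&(v>225)
def E(im,win,fn):
    b=blob(im,win,fn);e=cv2.fitEllipse(cv2.convexHull(b[2]));return np.array(e[0]),e[1],b[1]
def rep(n,a,b,z=None):
    X=tri(ray(A,*a[0]),ray(B,*b[0]));print(n,np.round(X,4),[np.round(q,1).tolist() if not np.isscalar(q) else q for q in a+b],'res',np.round(proj(A,X)-a[0],1))
    if z: print('   onz',np.round(onz(A,*a[0],z),4),np.round(onz(B,*b[0],z),4))
rep('spacer',E(A,(220,20,310,115),white),E(B,(110,10,210,110),white),.046)
brass=lambda h,s,v:(h>12)&(h<35)&(s>90)&(v>60)
rep('bush',E(A,(215,195,280,262),brass),E(B,(125,190,195,255),brass),.008)
# bores: dark non-brass hole
def hole(im,win):
    b=blob(im,win,brass);m=np.zeros(im['pixels'].shape[:2],np.uint8);cv2.drawContours(m,[b[2]],-1,1,-1)
    return b
red=lambda h,s,v:((h<8)|(h>172))&(s>130)&(v>150)
print('flange B',E(B,(250,10,400,150),red))
e=E(B,(250,10,400,150),red);print(np.round(onz(B,*e[0],.056),4))
# stem tip: 
g=cv2.cvtColor(B['pixels'],cv2.COLOR_RGB2HSV);print('tip row',[(int(g[91,u,1]),int(g[91,u,2])) for u in range(364,400,3)])
print(np.round(onz(B,380,91,.162),4))
save(B,'tip',(290,30,410,150),5)
```

```text
[np.uint8(247), np.uint8(247), np.uint8(254), np.uint8(58), np.uint8(61), np.uint8(63), np.uint8(62), np.uint8(61), np.uint8(60), np.uint8(127), np.uint8(248), np.uint8(247), np.uint8(247)] col [111, 115, 247, 247, 247, 131, 60, 62, 61, 63, 103, 251, 247, 247, 130, 76, 75, 74, 127, 125]
spacer [0.489  0.0366 0.0471] [[263.6, 67.7], [59.4, 63.7], np.int32(2302), [153.2, 56.6], [59.6, 65.9], np.int32(2393)] res [ 0.  -0.2]
   onz [0.4891 0.0365 0.046 ] [0.4888 0.0369 0.046 ]
bush [ 0.4797 -0.1413  0.0088] [[246.1, 230.3], [45.1, 46.7], np.int32(1476), [161.1, 223.2], [45.7, 48.2], np.int32(1568)] res [ 0.  -0.1]
   onz [ 0.4797 -0.1418  0.008 ] [ 0.4795 -0.1415  0.008 ]
flange B (array([333.23641968,  86.98318481]), (104.89176177978516, 112.94810485839844), np.int32(5754))
[0.6527 0.0168 0.056 ]
tip row [(4, 129), (7, 143), (5, 157), (5, 193), (2, 238), (1, 239), (1, 241), (2, 240), (1, 240), (10, 161), (26, 120), (25, 124)]
[0.6553 0.0133 0.162 ]
```

View pics/tip.png

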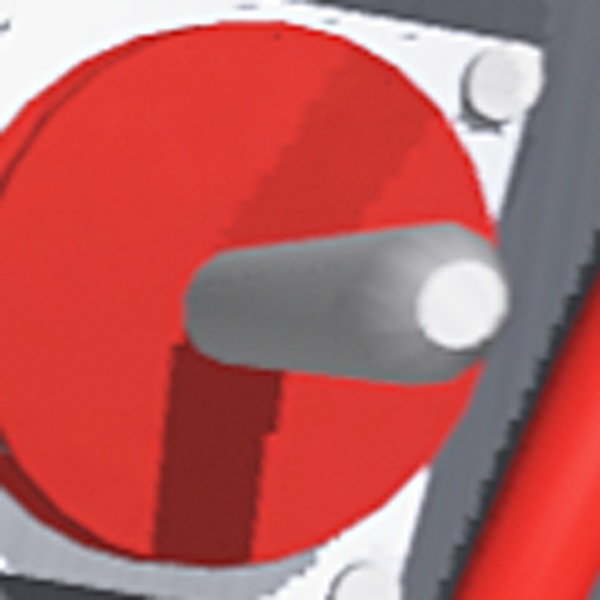

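Run:
```python
from h import *
B=ld('w5');T=ld('t3');S=ld('s3')
b=blob(B,(365,75,400,110),lambda h,s,v:(s<15)&(v>205));print(b[0],b[1],'tip',np.round(onz(B,*b[0],.162),4),'base',np.round(onz(B,337.6,91,.056),4))
c,d=ray(B,337.6,91)
# flange top disc: right part of rim (upper edge only), circle fit on plane z=.056
h=blob(B,(250,10,400,150),lambda h,s,v:((h<8)|(h>172))&(s>130)&(v>90))
k=cv2.convexHull(h[2])[:,0];P=np.array([onz(B,*p,.056)[:2] for p in k])
print(np.round(P,3).tolist())
from scipy.optimize import least_squares
r=least_squares(lambda x:np.hypot(*(P-x).T)-.048,[.656,.013],loss='soft_l1',f_scale=.0007);print('flange c',r.x)
b2=blob(T,(236,130,256,158),lambda h,s,v:(s<60)&(v>90));print(b2[0],b2[1],b2[2].reshape(-1,2).min(0))
for I_,n in((T,'t'),(S,'s')): save(I_,'z'+n)
for X in ([.6565,.013,.162],[.6565,.013,.056]): print(proj(T,X),proj(S,X))
W=ld('w1');a=cv2.cvtColor(W['pixels'],cv2.COLOR_RGB2HSV);print(proj(W,[.6565,.013,.056]))
```

```text
[381.72727273  89.99134199] 231 tip [0.6563 0.014  0.162 ] base [0.657  0.0135 0.056 ]
[[0.659, 0.061], [0.67, 0.059], [0.676, 0.056], [0.679, 0.054], [0.686, 0.05], [0.689, 0.047], [0.691, 0.044], [0.694, 0.04], [0.695, 0.039], [0.7, 0.03], [0.701, 0.027], [0.702, 0.003], [0.702, 0.0], [0.7, -0.003], [0.696, -0.012], [0.695, -0.013], [0.687, -0.021], [0.682, -0.025], [0.677, -0.028], [0.673, -0.03], [0.67, -0.031], [0.666, -0.032], [0.651, -0.033], [0.642, -0.032], [0.638, -0.032], [0.632, -0.03], [0.63, -0.029], [0.625, -0.026], [0.622, -0.025], [0.614, -0.018], [0.61, -0.012], [0.607, -0.007], [0.604, 0.0], [0.602, 0.006], [0.602, 0.014], [0.603, 0.018], [0.603, 0.022], [0.605, 0.028], [0.609, 0.038], [0.613, 0.043], [0.618, 0.048], [0.624, 0.052], [0.631, 0.056], [0.635, 0.057], [0.643, 0.059], [0.657, 0.061]]
flange c [0.65293783 0.01351521]
[244.35245902 133.60655738] 122 [236 130]
[245.00863145 142.4605915 ] [301.01230733 204.99857199]
[245.34027474 152.92558217] [297.9685562  222.21132412]
[472.19674202 215.11967504]
```

Run:
```python
from h import *
p=[]
for t in ('w2','w3','w4','w5'):
    i=ld(t);print(t,np.round(ray(i,0,0)[0],4))
for k in range(3):
    i=get_image('wrist');print(np.round(ray(i,0,0)[0],4),np.round(observe()['tool_pos'],4))
print(np.round(observe()['qpos'],4))
```

```text
w2 [0.4811 0.306  0.3742]
w3 [ 0.4154 -0.1016  0.3727]
w4 [0.4765 0.0144 0.3727]
w5 [0.5756 0.0101 0.3722]
[0.5727 0.0104 0.3718] [ 0.5743 -0.0632  0.2426]
[0.5708 0.0108 0.3717] [ 0.5731 -0.0628  0.2427]
[0.5697 0.0112 0.3718] [ 0.5726 -0.0625  0.2429]
[-2.2820e-01  3.2780e-01  1.5645e+00 -5.0000e-04  1.2514e+00 -2.6600e-01]
```

{"method": "jog_arm", "body": {
  "increments": [
    {"dx": 0,"dy": 0,"dz": 0,"roll": 0,"fingers": 0},
    {"dx": 0,"dy": 0,"dz": 0,"roll": 0,"fingers": 0}
  ]
}}

```text
t: 8.85
tool_pos: [0.573, -0.0616, 0.2437]
tcp_rot: [-2.178, -2.264, 0.0]
force: [1.0, -0.1, -0.5]
gripper_width: 0.0855
```

{"method": "jog_arm", "body": {
  "increments": [
    {"dx": 0,"dy": 0,"dz": 0,"roll": 0,"fingers": 0},
    {"dx": 0,"dy": 0,"dz": 0,"roll": 0,"fingers": 0}
  ]
}}

```text
t: 9.05
tool_pos: [0.5738, -0.0613, 0.2437]
tcp_rot: [2.177, 2.264, 0.0]
force: [0.1, 0.6, 0.7]
gripper_width: 0.0855
```

{"method": "jog_arm", "body": {
  "increments": [
    {"dx": -0.23,"dy": 0.27,"dz": 0,"roll": 0,"fingers": 0},
    {"dx": -0.23,"dy": 0.27,"dz": -0.2,"roll": 0,"fingers": 0},
    {"dx": -0.246,"dy": 0.277,"dz": -0.3,"roll": 0,"fingers": 0},
    {"dx": 0,"dy": 0,"dz": -0.35,"roll": 0,"fingers": 0},
    {"dx": 0,"dy": 0,"dz": -0.35,"roll": 0,"fingers": 0},
    {"dx": 0,"dy": 0,"dz": 0,"roll": 0,"fingers": 0},
    {"dx": 0,"dy": 0,"dz": 0,"roll": 0,"fingers": 0},
    {"dx": 0,"dy": 0,"dz": 0,"roll": 0,"fingers": 0}
  ]
}}

```text
t: 9.85
tool_pos: [0.4949, 0.0323, 0.1059]
tcp_rot: [2.176, 2.263, 0.003]
force: [-0.0, -0.3, 0.5]
gripper_width: 0.0853
```

{"method": "jog_arm", "body": {
  "increments": [
    {"dx": 0,"dy": 0,"dz": 0,"roll": 0,"fingers": 0},
    {"dx": 0,"dy": 0,"dz": 0,"roll": 0,"fingers": 0}
  ]
}}

```text
t: 10.05
tool_pos: [0.4944, 0.0324, 0.1056]
tcp_rot: [2.176, 2.263, 0.003]
force: [-0.4, -0.4, 0.1]
gripper_width: 0.0855
```

Run:
```python
from h import *
W=shot('wrist','w6');print(observe()['tool_pos'],proj(W,[.489,.0367,.046]))
T=shot('top','t6')
b=blob(W,(150,150,350,380),lambda h,s,v:(s<40)&(v>225));e=cv2.fitEllipse(cv2.convexHull(b[2]));print(b[1],e,onz(W,*e[0],.046))
save(W,'w6')
```

```text
[0.49407923 0.03240297 0.10526658] [242.02707831 212.73042504]
4689 ((242.63815307617188, 211.66064453125), (85.65348052978516, 90.90776062011719), 91.767333984375) [0.48934469 0.03739764 0.046     ]
```

View pics/w6.png

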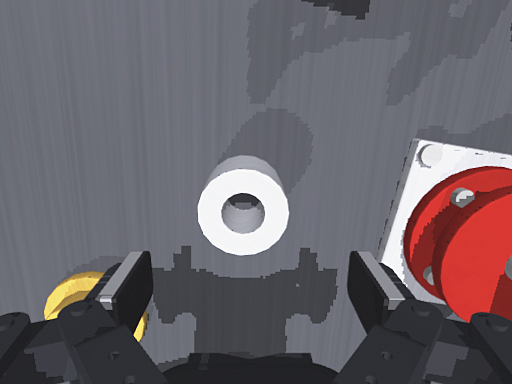

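{"method": "jog_arm", "body": {
  "increments": [
    {"dx": -0.042,"dy": 0.04,"dz": 0,"roll": 0,"fingers": 0},
    {"dx": 0,"dy": 0,"dz": -0.25,"roll": 0,"fingers": 0},
    {"dx": 0,"dy": 0,"dz": -0.15,"roll": 0,"fingers": 0},
    {"dx": 0,"dy": 0,"dz": 0,"roll": 0,"fingers": 0},
    {"dx": 0,"dy": 0,"dz": 0,"roll": 0,"fingers": 0},
    {"dx": 0,"dy": 0,"dz": 0,"roll": 0,"fingers": 0}
  ]
}}

```text
t: 10.75
tool_pos: [0.4886, 0.0375, 0.0568]
tcp_rot: [2.177, 2.264, 0.001]
force: [0.3, -0.2, 0.0]
gripper_width: 0.0853
```

{"method": "jog_arm", "body": {
  "increments": [
    {"dx": 0,"dy": 0,"dz": -0.08,"roll": 0,"fingers": 0},
    {"dx": 0,"dy": 0,"dz": -0.043,"roll": 0,"fingers": 0},
    {"dx": 0,"dy": 0,"dz": 0,"roll": 0,"fingers": 1},
    {"dx": 0,"dy": 0,"dz": 0,"roll": 0,"fingers": 1},
    {"dx": 0,"dy": 0,"dz": 0,"roll": 0,"fingers": 1},
    {"dx": 0,"dy": 0,"dz": 0,"roll": 0,"fingers": 1},
    {"dx": 0,"dy": 0,"dz": 0,"roll": 0,"fingers": 1}
  ]
}}

```text
t: 11.45
tool_pos: [0.4885, 0.0374, 0.042]
tcp_rot: [2.177, 2.264, 0.001]
force: [-1.0, 0.0, 6.8]
gripper_width: 0.0542
```

{"method": "jog_arm", "body": {
  "increments": [
    {"dx": 0,"dy": 0,"dz": 0.1,"roll": 0,"fingers": 1},
    {"dx": 0,"dy": 0,"dz": 0.3,"roll": 0,"fingers": 1},
    {"dx": 0,"dy": 0,"dz": 0.4,"roll": 0,"fingers": 1},
    {"dx": 0,"dy": 0,"dz": 0.4,"roll": 0,"fingers": 1},
    {"dx": 0,"dy": 0,"dz": 0.2,"roll": 0,"fingers": 1},
    {"dx": 0,"dy": 0,"dz": 0,"roll": 0,"fingers": 1},
    {"dx": 0,"dy": 0,"dz": 0,"roll": 0,"fingers": 1},
    {"dx": 0,"dy": 0,"dz": 0,"roll": 0,"fingers": 1}
  ]
}}

```text
t: 12.25
tool_pos: [0.4865, 0.0375, 0.2079]
tcp_rot: [-2.176, -2.263, 0.003]
force: [-1.2, 0.4, -3.1]
gripper_width: 0.054
```

{"method": "jog_arm", "body": {
  "increments": [
    {"dx": 0.15,"dy": -0.03,"dz": 0.12,"roll": 0,"fingers": 1},
    {"dx": 0.3,"dy": -0.04,"dz": 0,"roll": 0,"fingers": 1},
    {"dx": 0.35,"dy": -0.05,"dz": 0,"roll": 0,"fingers": 1},
    {"dx": 0.3,"dy": -0.04,"dz": 0,"roll": 0,"fingers": 1},
    {"dx": 0.32,"dy": -0.035,"dz": 0,"roll": 0,"fingers": 1},
    {"dx": 0,"dy": 0,"dz": 0,"roll": 0,"fingers": 1},
    {"dx": 0,"dy": 0,"dz": 0,"roll": 0,"fingers": 1},
    {"dx": 0,"dy": 0,"dz": 0,"roll": 0,"fingers": 1}
  ]
}}

```text
t: 13.05
tool_pos: [0.6564, 0.0142, 0.2216]
tcp_rot: [-2.175, -2.262, 0.005]
force: [0.9, 0.0, -2.7]
gripper_width: 0.0541
```

{"method": "jog_arm", "body": {
  "increments": [
    {"dx": 0,"dy": 0,"dz": 0,"roll": 0,"fingers": 1},
    {"dx": 0,"dy": 0,"dz": 0,"roll": 0,"fingers": 1},
    {"dx": 0,"dy": 0,"dz": 0,"roll": 0,"fingers": 1}
  ]
}}

```text
t: 13.35
tool_pos: [0.6579, 0.0141, 0.2239]
tcp_rot: [2.177, 2.265, -0.0]
force: [0.7, -1.0, -2.2]
gripper_width: 0.0544
```

{"method": "jog_arm", "body": {
  "increments": [
    {"dx": -0.01,"dy": -0.003,"dz": -0.1,"roll": 0,"fingers": 1},
    {"dx": 0,"dy": 0,"dz": -0.15,"roll": 0,"fingers": 1},
    {"dx": 0,"dy": 0,"dz": -0.15,"roll": 0,"fingers": 1},
    {"dx": 0,"dy": 0,"dz": 0,"roll": 0,"fingers": 1},
    {"dx": 0,"dy": 0,"dz": 0,"roll": 0,"fingers": 1}
  ]
}}

```text
t: 13.85
tool_pos: [0.6567, 0.0137, 0.1752]
tcp_rot: [-2.177, -2.264, 0.001]
force: [0.8, 0.6, -1.9]
gripper_width: 0.0541
```

{"method": "jog_arm", "body": {
  "increments": [
    {"dx": 0,"dy": 0,"dz": -0.15,"roll": 0,"fingers": 1},
    {"dx": 0,"dy": 0,"dz": -0.2,"roll": 0,"fingers": 1},
    {"dx": 0,"dy": 0,"dz": -0.15,"roll": 0,"fingers": 1},
    {"dx": 0,"dy": 0,"dz": -0.04,"roll": 0,"fingers": 1},
    {"dx": 0,"dy": 0,"dz": 0,"roll": 0,"fingers": 1},
    {"dx": 0,"dy": 0,"dz": 0,"roll": 0,"fingers": 1}
  ]
}}

```text
t: 14.45
tool_pos: [0.6583, 0.0136, 0.1122]
tcp_rot: [2.176, 2.263, 0.002]
force: [1.4, -0.1, -2.6]
gripper_width: 0.0538
```

{"method": "jog_arm", "body": {
  "increments": [
    {"dx": 0,"dy": 0,"dz": 0,"roll": 0,"fingers": 0},
    {"dx": 0,"dy": 0,"dz": 0,"roll": 0,"fingers": 0},
    {"dx": 0,"dy": 0,"dz": 0,"roll": 0,"fingers": 0},
    {"dx": 0,"dy": 0,"dz": 0,"roll": 0,"fingers": 0},
    {"dx": 0,"dy": 0,"dz": 0.2,"roll": 0,"fingers": 0},
    {"dx": 0,"dy": 0,"dz": 0.4,"roll": 0,"fingers": 0},
    {"dx": 0,"dy": 0,"dz": 0.4,"roll": 0,"fingers": 0},
    {"dx": 0,"dy": 0,"dz": 0.2,"roll": 0,"fingers": 0}
  ]
}}

```text
t: 15.25
tool_pos: [0.6592, 0.0135, 0.2598]
tcp_rot: [2.174, 2.261, 0.006]
force: [1.0, 0.3, 0.1]
gripper_width: 0.0853
```

{"method": "jog_arm", "body": {
  "increments": [
    {"dx": -0.12,"dy": 0.13,"dz": 0,"roll": -0.02,"fingers": 0},
    {"dx": -0.225,"dy": 0.262,"dz": 0,"roll": -0.03,"fingers": 0},
    {"dx": -0.225,"dy": 0.262,"dz": 0,"roll": -0.03,"fingers": 0},
    {"dx": -0.225,"dy": 0.262,"dz": 0,"roll": -0.03,"fingers": 0},
    {"dx": -0.225,"dy": 0.262,"dz": 0,"roll": -0.03,"fingers": 0},
    {"dx": -0.225,"dy": 0.262,"dz": 0,"roll": -0.03,"fingers": 0},
    {"dx": -0.225,"dy": 0.262,"dz": 0,"roll": -0.02,"fingers": 0},
    {"dx": -0.105,"dy": 0.132,"dz": 0,"roll": 0,"fingers": 0}
  ]
}}

```text
t: 16.05
tool_pos: [0.4655, 0.2356, 0.255]
tcp_rot: [-2.488, -1.916, 0.001]
force: [0.3, -0.4, -0.2]
gripper_width: 0.0852
```

{"method": "jog_arm", "body": {
  "increments": [
    {"dx": 0,"dy": 0,"dz": 0,"roll": 0,"fingers": 0},
    {"dx": 0,"dy": 0,"dz": 0,"roll": 0,"fingers": 0},
    {"dx": 0,"dy": 0,"dz": 0,"roll": 0,"fingers": 0}
  ]
}}

```text
t: 16.35
tool_pos: [0.4691, 0.2331, 0.255]
tcp_rot: [2.49, 1.915, 0.001]
force: [0.4, -0.5, -0.1]
gripper_width: 0.0853
```

Run:
```python
from h import *
W=shot('wrist','w7');T=shot('top','t7');S=shot('scene','s7')
print(observe()['tool_pos'])
c=lambda I_,p:cv2.resize(I_['pixels'][p[1]:p[3],p[0]:p[2]],(400,300),interpolation=cv2.INTER_CUBIC)
X=np.array([.6567,.0137,.1]);a=proj(T,X).astype(int);b=proj(S,X).astype(int)
cv2.imwrite('pics/c7.png',np.vstack([np.hstack([c(T,(a[0]-40,a[1]-30,a[0]+40,a[1]+30)),c(S,(b[0]-40,b[1]-30,b[0]+40,b[1]+30))]),np.hstack([cv2.resize(W['pixels'],(400,300)),cv2.resize(T['pixels'],(400,300))])])[:,:,::-1])
```

```text
[0.46898687 0.23294861 0.25476254]
```

View pics/c7.png

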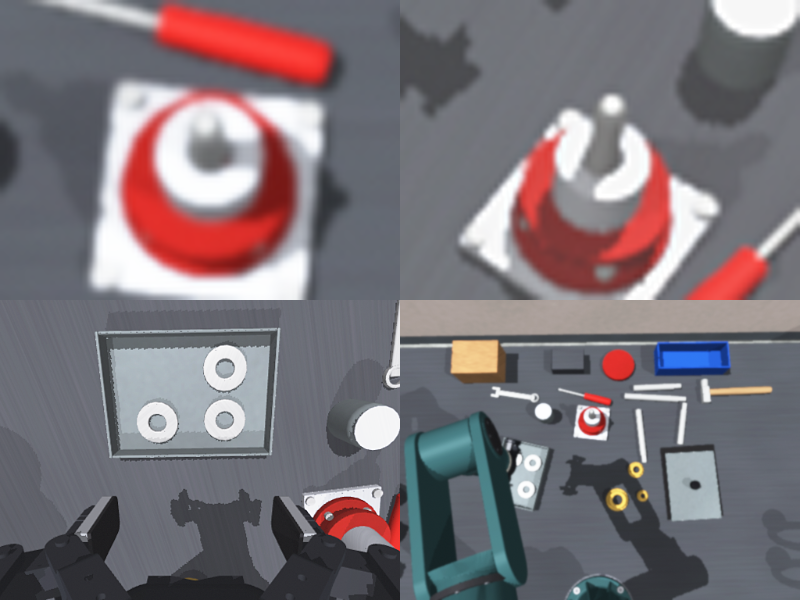

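The spacer sits on the flange around the stem. The wrist view (bottom-left) shows washers at panel (225,68), (225,120), (157,122); the lid rests on the mat.

Run:
```python
from h import *
W=ld('w7');T=ld('t3')
white=lambda h,s,v:(s<40)&(v>225)
for (u,v),(tu,tv) in (((288,87),(227,318)),((288,154),(265,326)),((201,157),(253,379))):
    b=blob(W,(u-38,v-33,u+38,v+33),white);e=cv2.fitEllipse(cv2.convexHull(b[2]))
    bt=blob(T,(int(tu/1.5625)-14,int(tv/1.5625)-14,int(tu/1.5625)+14,int(tv/1.5625)+14),lambda h,s,v:(s<60)&(v>190));et=cv2.fitEllipse(cv2.convexHull(bt[2]))
    print(np.round(onz(W,*e[0],.012),4),'size',np.round(e[1],1),b[1],'tri',np.round(tri(ray(W,*e[0]),ray(T,*et[0])),4),bt[1])
# tin rim corners, z=.036
for p in ((95,32),(279,29),(269,155),(110,157)): print('rim',np.round(onz(W,p[0]*1.28,p[1]*1.28,.036),3))
X=[.6567,.0137]
for I_,n in ((ld('t7'),'t'),(ld('s7'),'s')):
    print(n,proj(I_,X+[.102]))
```

```text
[0.5278 0.2997 0.012 ] size [54.2 57.8] 1929 tri [0.5169 0.2994 0.0029] 480
[0.5114 0.2309 0.012 ] size [49.9 52. ] 1561 tri [0.5142 0.235  0.0364] 601
[0.4164 0.2522 0.012 ] size [50. 52.] 1505 tri [0.4228 0.2556 0.0405] 643
rim [0.381 0.381 0.036]
rim [0.6   0.327 0.036]
rim [0.559 0.17  0.036]
rim [0.343 0.225 0.036]
t [244.93952238 148.573086  ]
s [299.3930259  214.93712858]
```

Run:
```python
from h import *
W=ld('w7');T=ld('t3')
h=cv2.cvtColor(W['pixels'],cv2.COLOR_RGB2HSV)
for (u,v) in ((288,87),(288,154),(201,157)):
    print('row',[int(x) for x in h[v,u-36:u+37:4,2]],'col',[int(x) for x in h[v-36:v+37:4,u,2]],'S',[int(x) for x in h[v-20,u-36:u+37:8,1]])
ht=cv2.cvtColor(T['pixels'],cv2.COLOR_RGB2HSV)
for tu,tv in((145,203),(170,209),(162,242)): print('T',[int(x) for x in ht[tv,tu-16:tu+17:2,2]],[int(x) for x in ht[tv-16:tv+17:2,tu,2]])
save(W,'w7c',(120,30,370,210),3)
```

```text
row [189, 186, 194, 244, 241, 242, 162, 187, 189, 188, 184, 187, 187, 239, 240, 238, 183, 186, 187] col [111, 87, 251, 244, 243, 243, 91, 200, 189, 188, 188, 162, 149, 236, 239, 237, 230, 195, 163] S [26, 24, 3, 1, 1, 2, 1, 2, 22, 25]
row [184, 180, 151, 236, 238, 238, 129, 180, 185, 183, 184, 189, 238, 237, 237, 242, 187, 186, 184] col [133, 184, 153, 238, 239, 234, 180, 187, 181, 183, 186, 165, 253, 236, 234, 225, 162, 164, 99] S [23, 23, 25, 2, 2, 1, 2, 23, 24, 25]
row [185, 185, 184, 240, 237, 236, 188, 165, 184, 184, 185, 184, 231, 235, 236, 240, 175, 183, 183] col [190, 182, 153, 232, 240, 240, 230, 187, 185, 184, 186, 161, 251, 237, 218, 221, 163, 164, 105] S [23, 27, 29, 2, 3, 2, 2, 23, 23, 25]
T [54, 68, 101, 232, 250, 244, 159, 179, 204, 204, 230, 253, 253, 237, 159, 200, 246] [177, 180, 187, 234, 247, 244, 183, 190, 204, 202, 229, 253, 254, 238, 204, 209, 209]
T [191, 184, 210, 252, 253, 246, 173, 197, 203, 199, 240, 253, 247, 169, 131, 151, 76] [205, 204, 218, 250, 252, 243, 203, 202, 203, 203, 246, 253, 252, 220, 204, 201, 200]
T [214, 212, 232, 253, 254, 247, 168, 207, 209, 204, 243, 253, 249, 175, 131, 141, 71] [203, 203, 198, 243, 253, 252, 227, 209, 209, 204, 223, 253, 254, 251, 222, 209, 208]
```

View pics/w7c.png

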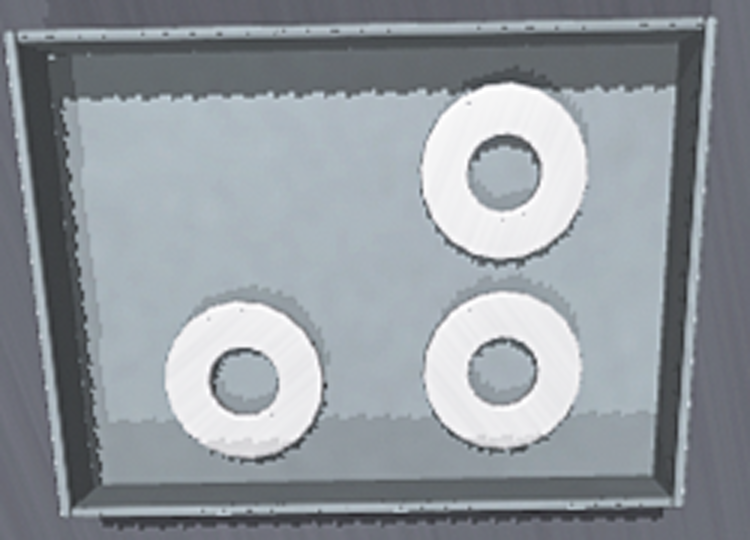

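All three washers lie flat on the tin floor (crop centres (504,172), (503,371), (245,381)); my brightness threshold clipped their shaded lower edges.

```bash
cat >> h.py <<'E'
def ringtop(im,u,v,r,fn):
    b=blob(im,(max(u-r,0),max(v-r,0),u+r,v+r),fn);return cv2.fitEllipse(cv2.convexHull(b[2])),b[1]
E
python3 - <<'E'
from h import *
W=ld('w7');T=ld('t3')
fn=lambda h,s,v:(s<13)&(v>195)
for (u,v),(tu,tv) in (((288,87),(227,318)),((288,154),(265,326)),((201,157),(253,379))):
    e,A=ringtop(W,u,v,38,fn); et,At=ringtop(T,int(tu/1.5625),int(tv/1.5625),14,lambda h,s,v:(s<14)&(v>190))
    print(np.round(onz(W,*e[0],.012),4),'size',np.round(e[1],1),A,'tri',np.round(tri(ray(W,*e[0]),ray(T,*et[0])),4),np.round(et[1],1),At)
E
```

```text
[0.5279 0.2998 0.012 ] size [54.9 58.2] 2013 tri [0.5282 0.2998 0.0086] [21.1 21.8] 315
[0.5115 0.2307 0.012 ] size [51.  52.7] 1695 tri [0.5115 0.2305 0.0107] [20.9 22.2] 320
[0.4165 0.2522 0.012 ] size [50.6 52.6] 1681 tri [0.4167 0.252  0.012 ] [21.4 22.9] 342
```

{"method": "jog_arm", "body": {
  "increments": [
    {"dx": 0.18,"dy": -0.01,"dz": -0.2,"roll": 0,"fingers": 0.15},
    {"dx": 0.175,"dy": -0.01,"dz": -0.4,"roll": 0,"fingers": 0.15},
    {"dx": 0,"dy": 0,"dz": -0.4,"roll": 0,"fingers": 0.15},
    {"dx": 0,"dy": 0,"dz": -0.3,"roll": 0,"fingers": 0.15},
    {"dx": 0,"dy": 0,"dz": 0,"roll": 0,"fingers": 0.15},
    {"dx": 0,"dy": 0,"dz": 0,"roll": 0,"fingers": 0.15},
    {"dx": 0,"dy": 0,"dz": 0,"roll": 0,"fingers": 0.15},
    {"dx": 0,"dy": 0,"dz": 0,"roll": 0,"fingers": 0.15}
  ]
}}

```text
t: 17.3
tool_pos: [0.5116, 0.2319, 0.1034]
tcp_rot: [2.489, 1.915, 0.006]
force: [-0.2, 0.2, 0.0]
gripper_width: 0.0724
```

{"method": "jog_arm", "body": {
  "increments": [
    {"dx": 0,"dy": -0.01,"dz": -0.3,"roll": 0,"fingers": 0.15},
    {"dx": 0,"dy": 0,"dz": -0.25,"roll": 0,"fingers": 0.15},
    {"dx": 0,"dy": 0,"dz": -0.128,"roll": 0,"fingers": 0.15},
    {"dx": 0,"dy": 0,"dz": 0,"roll": 0,"fingers": 0.15},
    {"dx": 0,"dy": 0,"dz": 0,"roll": 0,"fingers": 0.15},
    {"dx": 0,"dy": 0,"dz": 0,"roll": 0,"fingers": 0.15}
  ]
}}

```text
t: 17.9
tool_pos: [0.5113, 0.2307, 0.0214]
tcp_rot: [2.489, 1.915, 0.005]
force: [0.6, -0.3, 0.5]
gripper_width: 0.0726
```

{"method": "jog_arm", "body": {
  "increments": [
    {"dx": 0,"dy": 0,"dz": -0.015,"roll": 0,"fingers": 0.15},
    {"dx": 0,"dy": 0,"dz": -0.01,"roll": 0,"fingers": 0.15},
    {"dx": 0,"dy": 0,"dz": 0,"roll": 0,"fingers": 0.15},
    {"dx": 0,"dy": 0,"dz": 0,"roll": 0,"fingers": 0.15}
  ]
}}

```text
t: 18.3
tool_pos: [0.5099, 0.2302, 0.0168]
tcp_rot: [-2.49, -1.916, -0.0]
force: [0.4, 0.8, -0.1]
gripper_width: 0.0726
```

{"method": "jog_arm", "body": {
  "increments": [
    {"dx": 0,"dy": 0,"dz": -0.02,"roll": 0,"fingers": 0.15},
    {"dx": 0,"dy": 0,"dz": 0,"roll": 0,"fingers": 0.15},
    {"dx": 0,"dy": 0,"dz": 0,"roll": 0,"fingers": 0.15}
  ]
}}

```text
t: 18.6
tool_pos: [0.5097, 0.2301, 0.0141]
tcp_rot: [-2.49, -1.916, 0.001]
force: [0.8, -0.6, 0.5]
gripper_width: 0.0725
```

{"method": "jog_arm", "body": {
  "increments": [
    {"dx": 0,"dy": 0,"dz": 0,"roll": 0,"fingers": 0.2},
    {"dx": 0,"dy": 0,"dz": 0,"roll": 0,"fingers": 0.25},
    {"dx": 0,"dy": 0,"dz": 0,"roll": 0,"fingers": 0.4},
    {"dx": 0,"dy": 0,"dz": 0,"roll": 0,"fingers": 0.4},
    {"dx": 0,"dy": 0,"dz": 0,"roll": 0,"fingers": 0.4}
  ],
  "force": 40
}}

```text
t: 19.1
tool_pos: [0.5102, 0.2302, 0.0149]
tcp_rot: [2.489, 1.916, 0.001]
force: [-1.2, -0.5, 5.5]
gripper_width: 0.0574
```

{"method": "jog_arm", "body": {
  "increments": [
    {"dx": 0,"dy": 0,"dz": 0.08,"roll": 0,"fingers": 1},
    {"dx": 0,"dy": 0,"dz": 0.2,"roll": 0,"fingers": 1},
    {"dx": 0,"dy": 0,"dz": 0.4,"roll": 0,"fingers": 1},
    {"dx": 0,"dy": 0,"dz": 0.4,"roll": 0,"fingers": 1},
    {"dx": 0,"dy": 0,"dz": 0.4,"roll": 0,"fingers": 1},
    {"dx": 0.1,"dy": -0.15,"dz": 0.1,"roll": 0,"fingers": 1},
    {"dx": 0.2,"dy": -0.3,"dz": 0,"roll": 0,"fingers": 1},
    {"dx": 0.2,"dy": -0.3,"dz": 0,"roll": 0,"fingers": 1}
  ],
  "force": 60
}}

```text
t: 19.9
tool_pos: [0.5703, 0.1398, 0.2055]
tcp_rot: [2.487, 1.918, 0.003]
force: [-0.3, 0.5, -1.1]
gripper_width: 0.056
```

{"method": "jog_arm", "body": {
  "increments": [
    {"dx": 0.2,"dy": -0.3,"dz": 0,"roll": 0,"fingers": 1},
    {"dx": 0.2,"dy": -0.3,"dz": 0,"roll": 0,"fingers": 1},
    {"dx": 0.2,"dy": -0.3,"dz": 0,"roll": 0,"fingers": 1},
    {"dx": 0.12,"dy": -0.15,"dz": 0,"roll": 0,"fingers": 1},
    {"dx": 0,"dy": 0,"dz": 0,"roll": 0,"fingers": 1},
    {"dx": 0,"dy": 0,"dz": 0,"roll": 0,"fingers": 1},
    {"dx": 0,"dy": 0,"dz": 0,"roll": 0,"fingers": 1},
    {"dx": 0,"dy": 0,"dz": 0,"roll": 0,"fingers": 1}
  ]
}}

```text
t: 20.7
tool_pos: [0.6553, 0.0154, 0.2039]
tcp_rot: [-2.488, -1.917, 0.001]
force: [-0.2, 0.5, -1.7]
gripper_width: 0.056
```

{"method": "jog_arm", "body": {
  "increments": [
    {"dx": 0.012,"dy": -0.014,"dz": 0,"roll": 0,"fingers": 1},
    {"dx": 0,"dy": 0,"dz": 0,"roll": 0,"fingers": 1},
    {"dx": 0,"dy": 0,"dz": 0,"roll": 0,"fingers": 1}
  ]
}}

```text
t: 21.0
tool_pos: [0.6576, 0.0128, 0.2039]
tcp_rot: [-2.489, -1.916, 0.0]
force: [-0.0, -1.4, -0.3]
gripper_width: 0.0561
```

Run:
```python
from h import *
W=shot('wrist','w8');o=observe()['tool_pos'];print(o,'tcp px',proj(W,o),'stem tip px',proj(W,[.6567,.0137,.162]))
save(W,'w8',(100,150,420,384),2)
```

```text
[0.65763359 0.01271511 0.20389834] tcp px [251.67344226 269.67644466] stem tip px [249.12032598 230.02407966]
```

View pics/w8.png

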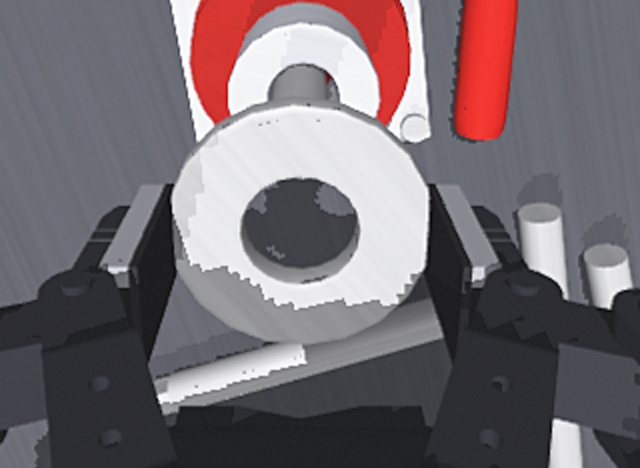

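The washer is held level; its top face centre is at about full-image (250.5,263). Checking it against the tool.

Run:
```python
from h import *
W=ld('w8');z=.2039-.003
m=lambda h,s,v:(s<30)&(v>120)
b=blob(W,(184,190,318,325),m);k=cv2.convexHull(b[2]);e=cv2.fitEllipse(k);print(e,b[1])
P=[onz(W,*q,z)[:2] for q in ((186,262),(315,262),(250.5,205),(250.5,321.5))]
print(np.round(P,4),'diam',np.linalg.norm(P[0]-P[1]),np.linalg.norm(P[2]-P[3]),'mid',np.round((P[2]+P[3])/2,4),np.round((P[0]+P[1])/2,4))
print('bore',np.round(onz(W,250,262,z),4))
```

```text
((249.72457885742188, 243.1473388671875), (138.0647735595703, 181.02703857421875), 12.997167587280273) 12231
[[ 0.6302  0.0222]
 [ 0.6852  0.0076]
 [ 0.6645  0.0406]
 [ 0.6498 -0.0152]] diam 0.05695719037297517 0.05765444185144775 mid [0.6571 0.0127] [0.6577 0.0149]
bore [0.6575 0.0149 0.2009]
```

{"method": "jog_arm", "body": {
  "increments": [
    {"dx": 0,"dy": 0.003,"dz": -0.1,"roll": 0,"fingers": 1},
    {"dx": 0,"dy": 0,"dz": -0.15,"roll": 0,"fingers": 1},
    {"dx": 0,"dy": 0,"dz": -0.15,"roll": 0,"fingers": 1},
    {"dx": 0,"dy": 0,"dz": 0,"roll": 0,"fingers": 1},
    {"dx": 0,"dy": 0,"dz": 0,"roll": 0,"fingers": 1}
  ]
}}

```text
t: 21.55
tool_pos: [0.6572, 0.0129, 0.1552]
tcp_rot: [-2.489, -1.915, 0.002]
force: [0.7, -0.4, -0.9]
gripper_width: 0.0565
```

{"method": "jog_arm", "body": {
  "increments": [
    {"dx": 0,"dy": 0,"dz": -0.15,"roll": 0,"fingers": 1},
    {"dx": 0,"dy": 0,"dz": -0.15,"roll": 0,"fingers": 1},
    {"dx": 0,"dy": 0,"dz": -0.04,"roll": 0,"fingers": 1},
    {"dx": 0,"dy": 0,"dz": 0,"roll": 0,"fingers": 1},
    {"dx": 0,"dy": 0,"dz": 0,"roll": 0,"fingers": 1}
  ]
}}

```text
t: 22.05
tool_pos: [0.6585, 0.0128, 0.1162]
tcp_rot: [2.489, 1.915, 0.002]
force: [0.5, -0.2, -1.4]
gripper_width: 0.0561
```

{"method": "jog_arm", "body": {
  "increments": [
    {"dx": 0,"dy": 0,"dz": 0,"roll": 0,"fingers": 0},
    {"dx": 0,"dy": 0,"dz": 0,"roll": 0,"fingers": 0},
    {"dx": 0,"dy": 0,"dz": 0,"roll": 0,"fingers": 0},
    {"dx": 0,"dy": 0,"dz": 0.15,"roll": 0,"fingers": 0},
    {"dx": 0,"dy": 0,"dz": 0.35,"roll": 0,"fingers": 0},
    {"dx": 0,"dy": 0,"dz": 0.35,"roll": 0,"fingers": 0},
    {"dx": -0.09,"dy": 0.2,"dz": 0,"roll": 0,"fingers": 0},
    {"dx": -0.16,"dy": 0.35,"dz": 0,"roll": 0,"fingers": 0.15}
  ]
}}

```text
t: 22.85
tool_pos: [0.6303, 0.0773, 0.2196]
tcp_rot: [2.49, 1.909, 0.007]
force: [0.2, 0.7, -0.3]
gripper_width: 0.0735
```

{"method": "jog_arm", "body": {
  "increments": [
    {"dx": -0.16,"dy": 0.35,"dz": 0,"roll": 0,"fingers": 0.15},
    {"dx": -0.16,"dy": 0.35,"dz": 0,"roll": 0,"fingers": 0.15},
    {"dx": -0.16,"dy": 0.35,"dz": 0,"roll": 0,"fingers": 0.15},
    {"dx": -0.16,"dy": 0.35,"dz": 0,"roll": 0,"fingers": 0.15},
    {"dx": -0.16,"dy": 0.35,"dz": -0.2,"roll": 0,"fingers": 0.15},
    {"dx": -0.037,"dy": 0.092,"dz": -0.4,"roll": 0,"fingers": 0.15},
    {"dx": 0,"dy": 0,"dz": -0.3,"roll": 0,"fingers": 0.15},
    {"dx": 0,"dy": 0,"dz": 0,"roll": 0,"fingers": 0.15}
  ]
}}

```text
t: 23.65
tool_pos: [0.5239, 0.2974, 0.1056]
tcp_rot: [-2.487, -1.916, 0.014]
force: [-1.0, -0.6, 0.3]
gripper_width: 0.0725
```

{"method": "jog_arm", "body": {
  "increments": [
    {"dx": 0,"dy": 0,"dz": 0,"roll": 0,"fingers": 0.15},
    {"dx": 0,"dy": 0,"dz": 0,"roll": 0,"fingers": 0.15},
    {"dx": 0,"dy": 0,"dz": 0,"roll": 0,"fingers": 0.15}
  ]
}}

```text
t: 23.95
tool_pos: [0.53, 0.2985, 0.1124]
tcp_rot: [2.49, 1.914, 0.006]
force: [0.2, -0.3, 1.0]
gripper_width: 0.0728
```

Run:
```python
from h import *
T=shot('top','t9');S=shot('scene','s9');W=shot('wrist','w9');print(observe()['tool_pos'])
# threaded washer: white top ring in scene/top windows
for im,n in((T,'T'),(S,'S')):
    for z in(.102,.110):
        p=proj(im,[.6567,.0137,z]);print(n,z,np.round(p,1))
    u,v=p.astype(int);e,A=ringtop(im,u,v,16,lambda h,s,v:(s<30)&(v>195));print(np.round(e[0],1),np.round(e[1],1),A)
print('w1 px',proj(W,[.528,.2998,.012]))
```

```text
[0.52902832 0.29827157 0.11145037]
T 0.102 [244.9 148.6]
T 0.11 [244.9 147.8]
[240.7 145.8] [22.8 33. ] 365
S 0.102 [299.4 214.9]
S 0.11 [299.6 213.6]
[301.3 215.5] [15.5 16.4] 100
w1 px [248.08927375 197.89406773]
```

{"method": "jog_arm", "body": {
  "increments": [
    {"dx": -0.008,"dy": 0.012,"dz": -0.3,"roll": 0,"fingers": 0.15},
    {"dx": 0,"dy": 0,"dz": -0.25,"roll": 0,"fingers": 0.15},
    {"dx": 0,"dy": 0,"dz": -0.15,"roll": 0,"fingers": 0.15},
    {"dx": 0,"dy": 0,"dz": -0.06,"roll": 0,"fingers": 0.15},
    {"dx": 0,"dy": 0,"dz": 0,"roll": 0,"fingers": 0.15},
    {"dx": 0,"dy": 0,"dz": 0,"roll": 0,"fingers": 0.15},
    {"dx": 0,"dy": 0,"dz": 0,"roll": 0,"fingers": 0.15}
  ]
}}

```text
t: 24.8
tool_pos: [0.5281, 0.3001, 0.0202]
tcp_rot: [2.49, 1.915, 0.004]
force: [0.4, -0.5, 0.3]
gripper_width: 0.0722
```

{"method": "jog_arm", "body": {
  "increments": [
    {"dx": 0,"dy": 0,"dz": -0.03,"roll": 0,"fingers": 0.15},
    {"dx": 0,"dy": 0,"dz": -0.015,"roll": 0,"fingers": 0.15},
    {"dx": 0,"dy": 0,"dz": 0,"roll": 0,"fingers": 0.2},
    {"dx": 0,"dy": 0,"dz": 0,"roll": 0,"fingers": 0.25},
    {"dx": 0,"dy": 0,"dz": 0,"roll": 0,"fingers": 0.4},
    {"dx": 0,"dy": 0,"dz": 0,"roll": 0,"fingers": 0.4},
    {"dx": 0,"dy": 0,"dz": 0,"roll": 0,"fingers": 0.4}
  ],
  "force": 40
}}

```text
t: 25.5
tool_pos: [0.5275, 0.2997, 0.0143]
tcp_rot: [2.489, 1.916, 0.001]
force: [-0.2, -0.9, 7.7]
gripper_width: 0.0583
```

{"method": "jog_arm", "body": {
  "increments": [
    {"dx": 0,"dy": 0,"dz": 0.08,"roll": 0,"fingers": 1},
    {"dx": 0,"dy": 0,"dz": 0.2,"roll": 0,"fingers": 1},
    {"dx": 0,"dy": 0,"dz": 0.4,"roll": 0,"fingers": 1},
    {"dx": 0,"dy": 0,"dz": 0.4,"roll": 0,"fingers": 1},
    {"dx": 0,"dy": 0,"dz": 0.4,"roll": 0,"fingers": 1},
    {"dx": 0.08,"dy": -0.17,"dz": 0.1,"roll": 0,"fingers": 1},
    {"dx": 0.16,"dy": -0.35,"dz": 0,"roll": 0,"fingers": 1},
    {"dx": 0.16,"dy": -0.35,"dz": 0,"roll": 0,"fingers": 1}
  ],
  "force": 60
}}

```text
t: 26.3
tool_pos: [0.5754, 0.195, 0.2045]
tcp_rot: [2.487, 1.918, 0.003]
force: [0.5, 0.8, -1.2]
gripper_width: 0.0571
```

{"method": "jog_arm", "body": {
  "increments": [
    {"dx": 0.16,"dy": -0.35,"dz": 0,"roll": 0,"fingers": 1},
    {"dx": 0.16,"dy": -0.35,"dz": 0,"roll": 0,"fingers": 1},
    {"dx": 0.16,"dy": -0.35,"dz": 0,"roll": 0,"fingers": 1},
    {"dx": 0.12,"dy": -0.3,"dz": 0,"roll": 0,"fingers": 1},
    {"dx": 0.07,"dy": -0.165,"dz": 0,"roll": 0,"fingers": 1},
    {"dx": 0,"dy": 0,"dz": 0,"roll": 0,"fingers": 1},
    {"dx": 0,"dy": 0,"dz": 0,"roll": 0,"fingers": 1},
    {"dx": 0,"dy": 0,"dz": 0,"roll": 0,"fingers": 1}
  ]
}}

```text
t: 27.1
tool_pos: [0.6546, 0.0149, 0.2028]
tcp_rot: [-2.488, -1.916, 0.001]
force: [0.1, -0.1, -1.7]
gripper_width: 0.0567
```

{"method": "jog_arm", "body": {
  "increments": [
    {"dx": 0,"dy": 0,"dz": 0,"roll": 0,"fingers": 1},
    {"dx": 0,"dy": 0,"dz": 0,"roll": 0,"fingers": 1}
  ]
}}

```text
t: 27.3
tool_pos: [0.655, 0.0147, 0.2031]
tcp_rot: [-2.488, -1.917, 0.0]
force: [0.1, 0.1, -1.8]
gripper_width: 0.057
```

{"method": "jog_arm", "body": {
  "increments": [
    {"dx": 0.014,"dy": -0.008,"dz": 0,"roll": 0,"fingers": 1},
    {"dx": 0,"dy": 0,"dz": 0,"roll": 0,"fingers": 1},
    {"dx": 0,"dy": 0,"dz": -0.1,"roll": 0,"fingers": 1},
    {"dx": 0,"dy": 0,"dz": -0.15,"roll": 0,"fingers": 1},
    {"dx": 0,"dy": 0,"dz": -0.15,"roll": 0,"fingers": 1},
    {"dx": 0,"dy": 0,"dz": 0,"roll": 0,"fingers": 1},
    {"dx": 0,"dy": 0,"dz": 0,"roll": 0,"fingers": 1}
  ]
}}

```text
t: 28.0
tool_pos: [0.6567, 0.0125, 0.1543]
tcp_rot: [-2.489, -1.915, 0.002]
force: [0.3, -0.0, -0.5]
gripper_width: 0.0567
```

{"method": "jog_arm", "body": {
  "increments": [
    {"dx": 0,"dy": 0,"dz": -0.13,"roll": 0,"fingers": 1},
    {"dx": 0,"dy": 0,"dz": -0.1,"roll": 0,"fingers": 1},
    {"dx": 0,"dy": 0,"dz": -0.03,"roll": 0,"fingers": 1},
    {"dx": 0,"dy": 0,"dz": 0,"roll": 0,"fingers": 1},
    {"dx": 0,"dy": 0,"dz": 0,"roll": 0,"fingers": 1}
  ]
}}

```text
t: 28.5
tool_pos: [0.6575, 0.0125, 0.1243]
tcp_rot: [2.49, 1.915, 0.001]
force: [0.3, -0.6, -0.6]
gripper_width: 0.057
```

{"method": "jog_arm", "body": {
  "increments": [
    {"dx": 0,"dy": 0,"dz": 0,"roll": 0,"fingers": 0},
    {"dx": 0,"dy": 0,"dz": 0,"roll": 0,"fingers": 0},
    {"dx": 0,"dy": 0,"dz": 0,"roll": 0,"fingers": 0},
    {"dx": 0,"dy": 0,"dz": 0.15,"roll": 0,"fingers": 0},
    {"dx": 0,"dy": 0,"dz": 0.3,"roll": 0,"fingers": 0},
    {"dx": 0,"dy": 0,"dz": 0.35,"roll": 0,"fingers": 0},
    {"dx": -0.15,"dy": 0.15,"dz": 0,"roll": 0,"fingers": 0},
    {"dx": -0.27,"dy": 0.27,"dz": 0,"roll": 0,"fingers": 0.15}
  ]
}}

```text
t: 29.3
tool_pos: [0.6098, 0.0617, 0.2222]
tcp_rot: [2.489, 1.909, 0.008]
force: [0.9, 1.0, -0.6]
gripper_width: 0.0733
```

{"method": "jog_arm", "body": {
  "increments": [
    {"dx": -0.27,"dy": 0.27,"dz": 0,"roll": 0,"fingers": 0.15},
    {"dx": -0.27,"dy": 0.27,"dz": 0,"roll": 0,"fingers": 0.15},
    {"dx": -0.27,"dy": 0.27,"dz": 0,"roll": 0,"fingers": 0.15},
    {"dx": -0.27,"dy": 0.27,"dz": 0,"roll": 0,"fingers": 0.15},
    {"dx": -0.27,"dy": 0.27,"dz": -0.1,"roll": 0,"fingers": 0.15},
    {"dx": -0.238,"dy": 0.226,"dz": -0.3,"roll": 0,"fingers": 0.15},
    {"dx": 0,"dy": 0,"dz": -0.3,"roll": 0,"fingers": 0.15},
    {"dx": 0,"dy": 0,"dz": -0.2,"roll": 0,"fingers": 0.15}
  ]
}}

```text
t: 30.1
tool_pos: [0.4162, 0.251, 0.1128]
tcp_rot: [-2.487, -1.919, 0.001]
force: [1.1, -0.4, -0.5]
gripper_width: 0.0723
```

{"method": "jog_arm", "body": {
  "increments": [
    {"dx": 0,"dy": 0,"dz": 0,"roll": 0,"fingers": 0.15},
    {"dx": 0,"dy": 0,"dz": 0,"roll": 0,"fingers": 0.15},
    {"dx": 0,"dy": 0,"dz": 0,"roll": 0,"fingers": 0.15},
    {"dx": 0,"dy": 0,"dz": 0,"roll": 0,"fingers": 0.15}
  ]
}}

```text
t: 30.5
tool_pos: [0.4193, 0.2506, 0.1155]
tcp_rot: [2.49, 1.915, 0.004]
force: [0.2, -0.3, -0.5]
gripper_width: 0.0724
```

{"method": "jog_arm", "body": {
  "increments": [
    {"dx": -0.02,"dy": 0.012,"dz": -0.3,"roll": 0,"fingers": 0.15},
    {"dx": 0,"dy": 0,"dz": -0.25,"roll": 0,"fingers": 0.15},
    {"dx": 0,"dy": 0,"dz": -0.18,"roll": 0,"fingers": 0.15},
    {"dx": 0,"dy": 0,"dz": -0.07,"roll": 0,"fingers": 0.15},
    {"dx": 0,"dy": 0,"dz": 0,"roll": 0,"fingers": 0.15},
    {"dx": 0,"dy": 0,"dz": 0,"roll": 0,"fingers": 0.15},
    {"dx": 0,"dy": 0,"dz": 0,"roll": 0,"fingers": 0.15}
  ]
}}

```text
t: 31.2
tool_pos: [0.4167, 0.2522, 0.0193]
tcp_rot: [2.49, 1.915, 0.004]
force: [-0.0, -0.6, 0.0]
gripper_width: 0.0723
```

{"method": "jog_arm", "body": {
  "increments": [
    {"dx": 0,"dy": 0,"dz": -0.025,"roll": 0,"fingers": 0.15},
    {"dx": 0,"dy": 0,"dz": -0.014,"roll": 0,"fingers": 0.15},
    {"dx": 0,"dy": 0,"dz": 0,"roll": 0,"fingers": 0.2},
    {"dx": 0,"dy": 0,"dz": 0,"roll": 0,"fingers": 0.25},
    {"dx": 0,"dy": 0,"dz": 0,"roll": 0,"fingers": 0.4},
    {"dx": 0,"dy": 0,"dz": 0,"roll": 0,"fingers": 0.4},
    {"dx": 0,"dy": 0,"dz": 0,"roll": 0,"fingers": 0.4}
  ],
  "force": 40
}}

```text
t: 31.9
tool_pos: [0.4159, 0.2519, 0.0142]
tcp_rot: [2.49, 1.915, 0.001]
force: [-1.3, -1.1, 10.9]
gripper_width: 0.0587
```

{"method": "jog_arm", "body": {
  "increments": [
    {"dx": 0,"dy": 0,"dz": 0.08,"roll": 0,"fingers": 1},
    {"dx": 0,"dy": 0,"dz": 0.2,"roll": 0,"fingers": 1},
    {"dx": 0,"dy": 0,"dz": 0.4,"roll": 0,"fingers": 1},
    {"dx": 0,"dy": 0,"dz": 0.4,"roll": 0,"fingers": 1},
    {"dx": 0,"dy": 0,"dz": 0.4,"roll": 0,"fingers": 1},
    {"dx": 0.13,"dy": -0.13,"dz": 0.12,"roll": 0,"fingers": 1},
    {"dx": 0.26,"dy": -0.26,"dz": 0,"roll": 0,"fingers": 1},
    {"dx": 0.26,"dy": -0.26,"dz": 0,"roll": 0,"fingers": 1}
  ],
  "force": 60
}}

```text
t: 32.7
tool_pos: [0.4941, 0.1734, 0.2069]
tcp_rot: [2.487, 1.918, 0.003]
force: [0.1, 1.0, -1.5]
gripper_width: 0.0571
```

{"method": "jog_arm", "body": {
  "increments": [
    {"dx": 0.26,"dy": -0.26,"dz": 0,"roll": 0,"fingers": 1},
    {"dx": 0.26,"dy": -0.26,"dz": 0,"roll": 0,"fingers": 1},
    {"dx": 0.26,"dy": -0.26,"dz": 0,"roll": 0,"fingers": 1},
    {"dx": 0.26,"dy": -0.26,"dz": 0,"roll": 0,"fingers": 1},
    {"dx": 0.2,"dy": -0.2,"dz": 0,"roll": 0,"fingers": 1},
    {"dx": 0.12,"dy": -0.1,"dz": 0,"roll": 0,"fingers": 1},
    {"dx": 0,"dy": 0,"dz": 0,"roll": 0,"fingers": 1},
    {"dx": 0,"dy": 0,"dz": 0,"roll": 0,"fingers": 1}
  ]
}}

```text
t: 33.5
tool_pos: [0.6559, 0.0131, 0.2049]
tcp_rot: [-2.489, -1.914, 0.002]
force: [-0.4, 0.3, -0.2]
gripper_width: 0.0575
```

{"method": "jog_arm", "body": {
  "increments": [
    {"dx": 0,"dy": 0,"dz": 0,"roll": 0,"fingers": 1},
    {"dx": 0,"dy": 0,"dz": 0,"roll": 0,"fingers": 1},
    {"dx": 0,"dy": 0,"dz": 0,"roll": 0,"fingers": 1}
  ]
}}

```text
t: 33.8
tool_pos: [0.6561, 0.0138, 0.2056]
tcp_rot: [-2.489, -1.917, 0.0]
force: [0.7, -0.3, -1.3]
gripper_width: 0.0569
```

{"method": "jog_arm", "body": {
  "increments": [
    {"dx": 0.004,"dy": 0,"dz": -0.1,"roll": 0,"fingers": 1},
    {"dx": 0,"dy": 0,"dz": -0.15,"roll": 0,"fingers": 1},
    {"dx": 0,"dy": 0,"dz": -0.15,"roll": 0,"fingers": 1},
    {"dx": 0,"dy": 0,"dz": 0,"roll": 0,"fingers": 1},
    {"dx": 0,"dy": 0,"dz": 0,"roll": 0,"fingers": 1}
  ]
}}

```text
t: 34.3
tool_pos: [0.6568, 0.0131, 0.1568]
tcp_rot: [-2.489, -1.915, 0.002]
force: [0.3, -0.2, -1.1]
gripper_width: 0.0566
```

{"method": "jog_arm", "body": {
  "increments": [
    {"dx": 0,"dy": 0,"dz": -0.12,"roll": 0,"fingers": 1},
    {"dx": 0,"dy": 0,"dz": -0.1,"roll": 0,"fingers": 1},
    {"dx": 0,"dy": 0,"dz": 0,"roll": 0,"fingers": 1},
    {"dx": 0,"dy": 0,"dz": 0,"roll": 0,"fingers": 1}
  ]
}}

```text
t: 34.7
tool_pos: [0.6568, 0.013, 0.1305]
tcp_rot: [-2.489, -1.915, 0.002]
force: [-0.6, 0.5, -1.4]
gripper_width: 0.0567
```

{"method": "jog_arm", "body": {
  "increments": [
    {"dx": 0,"dy": 0,"dz": 0,"roll": 0,"fingers": 0},
    {"dx": 0,"dy": 0,"dz": 0,"roll": 0,"fingers": 0},
    {"dx": 0,"dy": 0,"dz": 0,"roll": 0,"fingers": 0},
    {"dx": 0,"dy": 0,"dz": 0.15,"roll": 0,"fingers": 0},
    {"dx": 0,"dy": 0,"dz": 0.3,"roll": 0,"fingers": 0},
    {"dx": 0,"dy": 0,"dz": 0.3,"roll": 0,"fingers": 0},
    {"dx": -0.1,"dy": -0.11,"dz": 0,"roll": 0.04,"fingers": 0},
    {"dx": -0.19,"dy": -0.22,"dz": 0,"roll": 0.08,"fingers": 0}
  ]
}}

```text
t: 35.5
tool_pos: [0.6246, -0.0259, 0.2232]
tcp_rot: [2.29, 2.145, 0.006]
force: [0.5, -0.4, -0.2]
gripper_width: 0.0856
```

{"method": "jog_arm", "body": {
  "increments": [
    {"dx": -0.19,"dy": -0.22,"dz": 0,"roll": 0.09,"fingers": 0},
    {"dx": -0.19,"dy": -0.22,"dz": 0,"roll": 0.09,"fingers": 0},
    {"dx": -0.19,"dy": -0.22,"dz": 0,"roll": 0.09,"fingers": 0},
    {"dx": -0.19,"dy": -0.22,"dz": 0,"roll": 0.09,"fingers": 0},
    {"dx": -0.19,"dy": -0.22,"dz": 0,"roll": 0.09,"fingers": 0},
    {"dx": -0.07,"dy": -0.1,"dz": 0,"roll": 0.09,"fingers": 0},
    {"dx": 0,"dy": 0,"dz": 0,"roll": 0,"fingers": 0},
    {"dx": 0,"dy": 0,"dz": 0,"roll": 0,"fingers": 0}
  ]
}}

```text
t: 36.3
tool_pos: [0.5004, -0.1706, 0.2214]
tcp_rot: [1.22, 2.894, 0.001]
force: [-0.2, 0.3, 0.7]
gripper_width: 0.0853
```

{"method": "jog_arm", "body": {
  "increments": [
    {"dx": 0,"dy": 0,"dz": 0,"roll": 0,"fingers": 0},
    {"dx": 0,"dy": 0,"dz": 0,"roll": 0,"fingers": 0},
    {"dx": 0,"dy": 0,"dz": 0,"roll": 0,"fingers": 0}
  ]
}}

```text
t: 36.6
tool_pos: [0.5005, -0.17, 0.2209]
tcp_rot: [-1.213, -2.898, -0.0]
force: [-0.1, -0.4, 0.2]
gripper_width: 0.0847
```

Run:
```python
from h import *
W=shot('wrist','w10');T=shot('top','t10');S=shot('scene','s10')
o=observe();print(o['tool_pos'],o['tcp_rot'])
c=lambda I_,p:cv2.resize(I_['pixels'][p[1]:p[3],p[0]:p[2]],(400,300),interpolation=cv2.INTER_CUBIC)
X=np.array([.6567,.0137,.11]);a=proj(T,X).astype(int);b=proj(S,X).astype(int)
cv2.imwrite('pics/c10.png',np.vstack([np.hstack([c(T,(a[0]-40,a[1]-30,a[0]+40,a[1]+30)),c(S,(b[0]-40,b[1]-30,b[0]+40,b[1]+30))]),np.hstack([cv2.resize(W['pixels'],(400,300)),cv2.resize(T['pixels'],(400,300))])])[:,:,::-1])
print(proj(W,[.4797,-.1415,.008]))
```

```text
[ 0.50025319 -0.17025595  0.22091168] [-1.21312534e+00 -2.89775559e+00  1.43489981e-04]
[255.28143363 132.79641209]
```

View pics/c10.png

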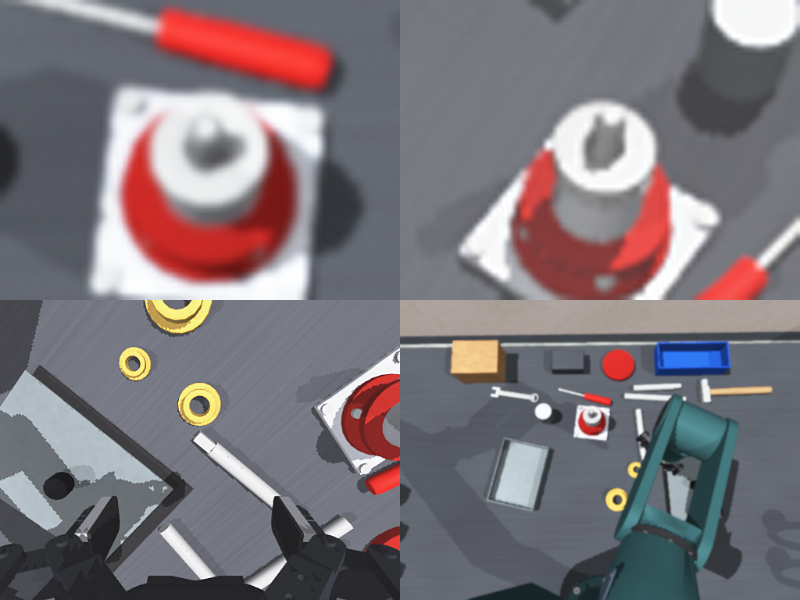

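The three washers lie flat on the spacer, the tin is empty, and the bushing is where it was (wrist full-res about (255,132)). Measuring it once more.

Run:
```python
from h import *
W=ld('w10');A=ld('w4')
brass=lambda h,s,v:(h>12)&(h<35)&(s>90)&(v>60)
e,n=ringtop(W,255,132,40,brass);print(e,n,np.round(onz(W,*e[0],.008),4))
ea,_=ringtop(A,246,230,34,brass);print('tri',tri(ray(W,*e[0]),ray(A,*ea[0])))
# stack top ring from scene and top
fn=lambda h,s,v:(s<25)&(v>205)
T,S=ld('t10'),ld('s10')
for im in(T,S):
    p=proj(im,[.6567,.0137,.126]);print('pred',np.round(p,1))
o=observe()['tool_pos'];print('shaft end',np.round(onz(W,203*1.28,139*1.28,.015),3),o)
```

```text
((254.72779846191406, 133.02398681640625), (54.68135070800781, 55.211612701416016), 19.23316192626953) 1934 [ 0.4795 -0.1421  0.008 ]
tri [ 0.47965104 -0.14215155  0.00703488]
pred [244.9 146.2]
pred [300.1 211. ]
shaft end [ 0.515 -0.17   0.015] [ 0.50025319 -0.17025595  0.22091168]
```

{"method": "jog_arm", "body": {
  "increments": [
    {"dx": -0.08,"dy": 0.11,"dz": -0.1,"roll": 0,"fingers": 0.15},
    {"dx": -0.0925,"dy": 0.127,"dz": -0.3,"roll": 0,"fingers": 0.15},
    {"dx": 0,"dy": 0,"dz": -0.4,"roll": 0,"fingers": 0.15},
    {"dx": 0,"dy": 0,"dz": -0.3,"roll": 0,"fingers": 0.15},
    {"dx": 0,"dy": 0,"dz": 0,"roll": 0,"fingers": 0.15},
    {"dx": 0,"dy": 0,"dz": 0,"roll": 0,"fingers": 0.15},
    {"dx": 0,"dy": 0,"dz": 0,"roll": 0,"fingers": 0.15},
    {"dx": 0,"dy": 0,"dz": 0,"roll": 0,"fingers": 0.15}
  ]
}}

```text
t: 37.55
tool_pos: [0.481, -0.143, 0.0909]
tcp_rot: [1.212, 2.894, -0.0]
force: [-0.1, 0.1, 1.5]
gripper_width: 0.0727
```

{"method": "jog_arm", "body": {
  "increments": [
    {"dx": -0.012,"dy": 0.009,"dz": -0.15,"roll": 0,"fingers": 0.15},
    {"dx": 0,"dy": 0,"dz": -0.25,"roll": 0,"fingers": 0.15},
    {"dx": 0,"dy": 0,"dz": -0.14,"roll": 0,"fingers": 0.15},
    {"dx": 0,"dy": 0,"dz": 0,"roll": 0,"fingers": 0.15},
    {"dx": 0,"dy": 0,"dz": 0,"roll": 0,"fingers": 0.15},
    {"dx": 0,"dy": 0,"dz": 0,"roll": 0,"fingers": 0.15}
  ]
}}

```text
t: 38.15
tool_pos: [0.4791, -0.1416, 0.0256]
tcp_rot: [1.213, 2.895, -0.0]
force: [-0.0, -1.0, -0.1]
gripper_width: 0.0726
```

{"method": "jog_arm", "body": {
  "increments": [
    {"dx": 0,"dy": 0,"dz": 0,"roll": 0,"fingers": 0.3},
    {"dx": 0,"dy": 0,"dz": 0,"roll": 0,"fingers": 0.4},
    {"dx": 0,"dy": 0,"dz": 0,"roll": 0,"fingers": 0.6},
    {"dx": 0,"dy": 0,"dz": 0,"roll": 0,"fingers": 0.6},
    {"dx": 0,"dy": 0,"dz": 0,"roll": 0,"fingers": 0.6},
    {"dx": 0,"dy": 0,"dz": 0,"roll": 0,"fingers": 0.6}
  ],
  "force": 40
}}

```text
t: 38.75
tool_pos: [0.4785, -0.1412, 0.0252]
tcp_rot: [1.214, 2.896, 0.0]
force: [-2.1, 0.1, 9.8]
gripper_width: 0.0406
```

{"method": "jog_arm", "body": {
  "increments": [
    {"dx": 0,"dy": 0,"dz": 0.1,"roll": 0,"fingers": 1},
    {"dx": 0,"dy": 0,"dz": 0.3,"roll": 0,"fingers": 1},
    {"dx": 0,"dy": 0,"dz": 0.4,"roll": 0,"fingers": 1},
    {"dx": 0,"dy": 0,"dz": 0.4,"roll": 0,"fingers": 1},
    {"dx": 0,"dy": 0,"dz": 0.38,"roll": 0,"fingers": 1},
    {"dx": 0.13,"dy": 0.12,"dz": 0.02,"roll": 0,"fingers": 1},
    {"dx": 0.25,"dy": 0.22,"dz": 0,"roll": 0,"fingers": 1},
    {"dx": 0.25,"dy": 0.22,"dz": 0,"roll": 0,"fingers": 1}
  ],
  "force": 60
}}

```text
t: 39.55
tool_pos: [0.5537, -0.0734, 0.2175]
tcp_rot: [1.216, 2.896, -0.0]
force: [0.2, -0.5, -2.5]
gripper_width: 0.0396
```

{"method": "jog_arm", "body": {
  "increments": [
    {"dx": 0.25,"dy": 0.22,"dz": 0,"roll": 0,"fingers": 1},
    {"dx": 0.25,"dy": 0.22,"dz": 0,"roll": 0,"fingers": 1},
    {"dx": 0.21,"dy": 0.18,"dz": 0,"roll": 0,"fingers": 1},
    {"dx": 0.14,"dy": 0.11,"dz": 0,"roll": 0,"fingers": 1},
    {"dx": 0,"dy": 0,"dz": 0,"roll": 0,"fingers": 1},
    {"dx": 0,"dy": 0,"dz": 0,"roll": 0,"fingers": 1},
    {"dx": 0,"dy": 0,"dz": 0,"roll": 0,"fingers": 1},
    {"dx": 0,"dy": 0,"dz": 0,"roll": 0,"fingers": 1}
  ]
}}

```text
t: 40.35
tool_pos: [0.6545, 0.013, 0.2162]
tcp_rot: [-1.215, -2.896, 0.001]
force: [0.3, 0.2, -2.3]
gripper_width: 0.0394
```

{"method": "jog_arm", "body": {
  "increments": [
    {"dx": 0,"dy": 0,"dz": 0,"roll": 0,"fingers": 1},
    {"dx": 0,"dy": 0,"dz": 0,"roll": 0,"fingers": 1}
  ]
}}

```text
t: 40.55
tool_pos: [0.6552, 0.0132, 0.2164]
tcp_rot: [-1.215, -2.897, 0.0]
force: [-0.1, -0.5, -3.0]
gripper_width: 0.0391
```

{"method": "jog_arm", "body": {
  "increments": [
    {"dx": 0.005,"dy": 0.011,"dz": -0.05,"roll": 0,"fingers": 1},
    {"dx": 0,"dy": 0,"dz": -0.1,"roll": 0,"fingers": 1},
    {"dx": 0,"dy": 0,"dz": -0.12,"roll": 0,"fingers": 1},
    {"dx": 0,"dy": 0,"dz": -0.08,"roll": 0,"fingers": 1},
    {"dx": 0,"dy": 0,"dz": 0,"roll": 0,"fingers": 1},
    {"dx": 0,"dy": 0,"dz": 0,"roll": 0,"fingers": 1}
  ]
}}

```text
t: 41.15
tool_pos: [0.6558, 0.015, 0.1735]
tcp_rot: [-1.213, -2.897, 0.001]
force: [-0.1, -0.7, -2.0]
gripper_width: 0.0393
```

{"method": "jog_arm", "body": {
  "increments": [
    {"dx": 0,"dy": 0,"dz": -0.1,"roll": 0,"fingers": 1},
    {"dx": 0,"dy": 0,"dz": -0.07,"roll": 0,"fingers": 1},
    {"dx": 0,"dy": 0,"dz": 0,"roll": 0,"fingers": 1},
    {"dx": 0,"dy": 0,"dz": 0,"roll": 0,"fingers": 1}
  ]
}}

```text
t: 41.55
tool_pos: [0.6558, 0.015, 0.1534]
tcp_rot: [-1.213, -2.897, 0.001]
force: [1.1, 0.4, -2.7]
gripper_width: 0.0391
```

{"method": "jog_arm", "body": {
  "increments": [
    {"dx": 0,"dy": 0,"dz": 0,"roll": 0,"fingers": 0.3},
    {"dx": 0,"dy": 0,"dz": 0,"roll": 0,"fingers": 0},
    {"dx": 0,"dy": 0,"dz": 0,"roll": 0,"fingers": 0},
    {"dx": 0,"dy": 0,"dz": 0,"roll": 0,"fingers": 0},
    {"dx": 0,"dy": 0,"dz": 0.15,"roll": 0,"fingers": 0},
    {"dx": 0,"dy": 0,"dz": 0.35,"roll": 0,"fingers": 0},
    {"dx": 0,"dy": 0,"dz": 0.3,"roll": 0,"fingers": 0},
    {"dx": -0.1,"dy": -0.2,"dz": 0,"roll": 0,"fingers": 0}
  ]
}}

```text
t: 42.35
tool_pos: [0.6488, -0.0074, 0.2562]
tcp_rot: [1.206, 2.889, 0.007]
force: [0.8, 0.4, -0.2]
gripper_width: 0.0856
```

{"method": "jog_arm", "body": {
  "increments": [
    {"dx": -0.163,"dy": -0.333,"dz": 0,"roll": 0,"fingers": 0},
    {"dx": -0.163,"dy": -0.333,"dz": 0,"roll": 0,"fingers": 0},
    {"dx": -0.163,"dy": -0.333,"dz": 0,"roll": 0,"fingers": 0},
    {"dx": -0.163,"dy": -0.333,"dz": 0,"roll": 0,"fingers": 0},
    {"dx": -0.163,"dy": -0.333,"dz": 0,"roll": 0,"fingers": 0},
    {"dx": -0.163,"dy": -0.333,"dz": 0,"roll": 0,"fingers": 0},
    {"dx": -0.163,"dy": -0.333,"dz": 0,"roll": 0,"fingers": 0},
    {"dx": -0.163,"dy": -0.333,"dz": 0,"roll": 0,"fingers": 0}
  ]
}}

```text
t: 43.15
tool_pos: [0.4867, -0.3302, 0.2502]
tcp_rot: [1.213, 2.897, -0.0]
force: [0.8, 0.0, 0.6]
gripper_width: 0.0853
```

{"method": "jog_arm", "body": {
  "increments": [
    {"dx": -0.163,"dy": -0.333,"dz": 0,"roll": 0,"fingers": 0},
    {"dx": -0.066,"dy": -0.133,"dz": 0,"roll": 0,"fingers": 0},
    {"dx": 0,"dy": 0,"dz": 0,"roll": 0,"fingers": 0},
    {"dx": 0,"dy": 0,"dz": 0,"roll": 0,"fingers": 0},
    {"dx": 0,"dy": 0,"dz": 0,"roll": 0,"fingers": 0},
    {"dx": 0,"dy": 0,"dz": 0,"roll": 0,"fingers": 0}
  ]
}}

```text
t: 43.75
tool_pos: [0.4609, -0.3831, 0.2498]
tcp_rot: [-1.211, -2.899, -0.001]
force: [-1.1, -0.1, 0.1]
gripper_width: 0.0855
```

Run:
```python
from h import *
W=shot('wrist','w11');T=shot('top','t11');S=shot('scene','s11')
o=observe();print(o['tool_pos'],o['tcp_rot'])
c=lambda I_,p:cv2.resize(I_['pixels'][p[1]:p[3],p[0]:p[2]],(400,300),interpolation=cv2.INTER_CUBIC)
X=np.array([.6567,.0137,.11]);a=proj(T,X).astype(int);b=proj(S,X).astype(int)
cv2.imwrite('pics/c11.png',np.vstack([np.hstack([c(T,(a[0]-40,a[1]-30,a[0]+40,a[1]+30)),c(S,(b[0]-40,b[1]-30,b[0]+40,b[1]+30))]),np.hstack([cv2.resize(W['pixels'],(400,300)),cv2.resize(T['pixels'],(400,300))])])[:,:,::-1])
print(proj(W,[.42,-.3447,.047]))
```

```text
[ 0.46067251 -0.38366985  0.24982233] [-1.21151670e+00 -2.89850908e+00 -3.33330856e-05]
[248.03483185 111.99316297]
```

View pics/c11.png

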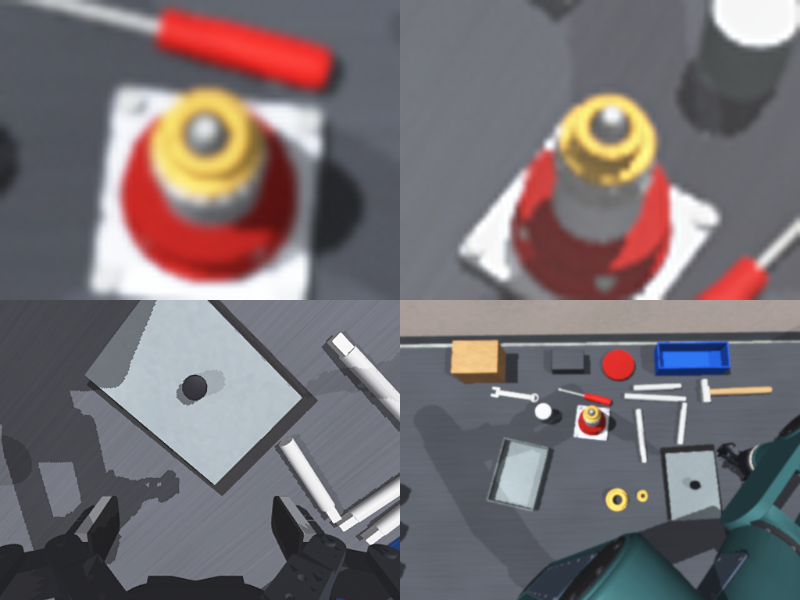

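The bushing sits flange down on the washers. The lid lies on the mat with wrist-panel corners (302,98), (221,187), (87,77) and knob (195,88).

Run:
```python
from h import *
W=ld('w11')
k=blob(W,(225,90,275,135),lambda h,s,v:v<60);e=cv2.fitEllipse(cv2.convexHull(k[2]));print('knob',e,k[1],np.round(onz(W,*e[0],.043),4),np.round(onz(W,*e[0],.047),4))
bt=blob(ld('t11'),tuple(int(x) for x in np.r_[proj(ld('t11'),[.42,-.345,.045])-9,proj(ld('t11'),[.42,-.345,.045])+9]),lambda h,s,v:v<70)
print('tri',tri(ray(W,*e[0]),ray(ld('t11'),*bt[0])))
g=cv2.cvtColor(W['pixels'],cv2.COLOR_RGB2GRAY);m=(cv2.cvtColor(W['pixels'],cv2.COLOR_RGB2HSV)[...,2]>120).astype(np.uint8)
b=blob(W,(100,0,395,245),lambda h,s,v:(v>150)&(s<60)&(s>12));hl=cv2.convexHull(b[2]);q=cv2.approxPolyDP(hl,6,True)[:,0];print(b[1],q.tolist())
P=np.array([onz(W,*p,.015) for p in q])
for i in range(len(q)):
    d=P[(i+1)%len(q)]-P[i];print(q[i],np.round(P[i,:2],4),round(np.linalg.norm(d[:2]),4),round(np.degrees(np.arctan2(d[1],d[0])),1))
```

```text
knob ((248.92489624023438, 111.63044738769531), (30.917076110839844, 31.950809478759766), 4.220499515533447) 204 [ 0.4205 -0.344   0.043 ] [ 0.4204 -0.3439  0.047 ]
tri [ 0.42057919 -0.34428449  0.03615887]
31690 [[201, 0], [265, 0], [385, 124], [274, 236], [128, 112]]
[201   0] [ 0.3145 -0.3029] 0.0621 44.7
[265   0] [ 0.3587 -0.2592] 0.1759 2.5
[385 124] [ 0.5344 -0.2517] 0.1749 -87.0
[274 236] [ 0.5435 -0.4264] 0.2132 -177.5
[128 112] [ 0.3305 -0.4357] 0.1337 96.9
```

{"method": "jog_arm", "body": {
  "increments": [
    {"dx": -0.16,"dy": 0.16,"dz": -0.1,"roll": 0,"fingers": 0},
    {"dx": -0.175,"dy": 0.171,"dz": -0.3,"roll": 0,"fingers": 0.2},
    {"dx": 0,"dy": 0,"dz": -0.4,"roll": 0,"fingers": 0.3},
    {"dx": 0,"dy": 0,"dz": -0.35,"roll": 0,"fingers": 0.3},
    {"dx": 0,"dy": 0,"dz": -0.15,"roll": 0,"fingers": 0.3},
    {"dx": 0,"dy": 0,"dz": 0,"roll": 0,"fingers": 0.3},
    {"dx": 0,"dy": 0,"dz": 0,"roll": 0,"fingers": 0.3},
    {"dx": 0,"dy": 0,"dz": 0,"roll": 0,"fingers": 0.3}
  ]
}}

```text
t: 44.7
tool_pos: [0.4211, -0.3458, 0.0953]
tcp_rot: [1.212, 2.895, -0.002]
force: [-0.2, -0.7, 0.7]
gripper_width: 0.06
```

Correct by (-0.6, +1.8) mm and go down 58.5 mm, then grip.

{"method": "jog_arm", "body": {
  "increments": [
    {"dx": -0.005,"dy": 0.013,"dz": -0.2,"roll": 0,"fingers": 0.3},
    {"dx": 0,"dy": 0,"dz": -0.2,"roll": 0,"fingers": 0.3},
    {"dx": 0,"dy": 0,"dz": -0.08,"roll": 0,"fingers": 0.3},
    {"dx": 0,"dy": 0,"dz": 0,"roll": 0,"fingers": 0.3},
    {"dx": 0,"dy": 0,"dz": 0,"roll": 0,"fingers": 0.3}
  ]
}}

```text
t: 45.2
tool_pos: [0.42, -0.3439, 0.0372]
tcp_rot: [1.213, 2.896, -0.001]
force: [-0.3, 0.3, 0.0]
gripper_width: 0.0596
```

{"method": "jog_arm", "body": {
  "increments": [
    {"dx": 0,"dy": 0,"dz": 0,"roll": 0,"fingers": 1},
    {"dx": 0,"dy": 0,"dz": 0,"roll": 0,"fingers": 1},
    {"dx": 0,"dy": 0,"dz": 0,"roll": 0,"fingers": 1},
    {"dx": 0,"dy": 0,"dz": 0,"roll": 0,"fingers": 1},
    {"dx": 0,"dy": 0,"dz": 0,"roll": 0,"fingers": 1},
    {"dx": 0,"dy": 0,"dz": 0,"roll": 0,"fingers": 1}
  ]
}}

```text
t: 45.8
tool_pos: [0.4201, -0.3439, 0.0375]
tcp_rot: [1.213, 2.896, -0.001]
force: [0.2, 2.2, 7.0]
gripper_width: 0.0302
```

{"method": "jog_arm", "body": {
  "increments": [
    {"dx": 0,"dy": 0,"dz": 0.1,"roll": 0,"fingers": 1},
    {"dx": 0,"dy": 0,"dz": 0.2,"roll": 0,"fingers": 1},
    {"dx": 0,"dy": 0,"dz": 0.25,"roll": 0,"fingers": 1},
    {"dx": 0,"dy": 0,"dz": 0.25,"roll": 0,"fingers": 1},
    {"dx": 0,"dy": 0,"dz": 0.2,"roll": 0,"fingers": 1},
    {"dx": 0,"dy": 0,"dz": 0.06,"roll": 0,"fingers": 1},
    {"dx": 0,"dy": 0,"dz": 0,"roll": 0,"fingers": 1}
  ]
}}

```text
t: 46.5
tool_pos: [0.4197, -0.3437, 0.1646]
tcp_rot: [1.213, 2.896, -0.002]
force: [0.1, -0.2, -3.8]
gripper_width: 0.0297
```

{"method": "jog_arm", "body": {
  "increments": [
    {"dx": 0.0264,"dy": 0.16,"dz": 0,"roll": -0.012,"fingers": 1},
    {"dx": 0.0264,"dy": 0.3,"dz": 0,"roll": -0.012,"fingers": 1},
    {"dx": 0.0264,"dy": 0.35,"dz": 0,"roll": -0.012,"fingers": 1},
    {"dx": 0.0264,"dy": 0.35,"dz": 0,"roll": -0.012,"fingers": 1},
    {"dx": 0.0264,"dy": 0.35,"dz": 0,"roll": -0.012,"fingers": 1},
    {"dx": 0.0264,"dy": 0.35,"dz": 0,"roll": -0.012,"fingers": 1},
    {"dx": 0.0264,"dy": 0.35,"dz": 0,"roll": -0.012,"fingers": 1},
    {"dx": 0.0264,"dy": 0.35,"dz": 0,"roll": -0.012,"fingers": 1}
  ]
}}

```text
t: 47.3
tool_pos: [0.4433, -0.0342, 0.162]
tcp_rot: [-1.429, -2.795, 0.001]
force: [1.2, -0.5, -3.1]
gripper_width: 0.0303
```

{"method": "jog_arm", "body": {
  "increments": [
    {"dx": 0.0264,"dy": 0.35,"dz": 0,"roll": -0.012,"fingers": 1},
    {"dx": 0.0264,"dy": 0.35,"dz": 0,"roll": -0.012,"fingers": 1},
    {"dx": 0.0264,"dy": 0.35,"dz": 0,"roll": -0.012,"fingers": 1},
    {"dx": 0.0264,"dy": 0.35,"dz": 0,"roll": -0.012,"fingers": 1},
    {"dx": 0.0264,"dy": 0.35,"dz": 0,"roll": -0.012,"fingers": 1},
    {"dx": 0.0264,"dy": 0.35,"dz": 0,"roll": -0.012,"fingers": 1},
    {"dx": 0.0264,"dy": 0.3,"dz": 0,"roll": -0.012,"fingers": 1},
    {"dx": 0.0264,"dy": 0.198,"dz": 0,"roll": -0.012,"fingers": 1}
  ]
}}

```text
t: 48.1
tool_pos: [0.4688, 0.2778, 0.1616]
tcp_rot: [-1.633, -2.681, 0.003]
force: [1.6, -0.5, -3.3]
gripper_width: 0.0301
```

{"method": "jog_arm", "body": {
  "increments": [
    {"dx": 0,"dy": 0,"dz": 0,"roll": 0,"fingers": 1},
    {"dx": 0,"dy": 0,"dz": 0,"roll": 0,"fingers": 1},
    {"dx": 0,"dy": 0,"dz": 0,"roll": 0,"fingers": 1},
    {"dx": 0,"dy": 0,"dz": 0,"roll": 0,"fingers": 1},
    {"dx": 0,"dy": 0,"dz": 0,"roll": 0,"fingers": 1}
  ]
}}

```text
t: 48.6
tool_pos: [0.4699, 0.2747, 0.1632]
tcp_rot: [-1.637, -2.681, 0.001]
force: [-1.1, 0.1, -3.3]
gripper_width: 0.0302
```

{"method": "jog_arm", "body": {
  "increments": [
    {"dx": 0.005,"dy": 0.006,"dz": -0.15,"roll": 0,"fingers": 1},
    {"dx": 0,"dy": 0,"dz": -0.2,"roll": 0,"fingers": 1},
    {"dx": 0,"dy": 0,"dz": -0.2,"roll": 0,"fingers": 1},
    {"dx": 0,"dy": 0,"dz": -0.12,"roll": 0,"fingers": 1},
    {"dx": 0,"dy": 0,"dz": -0.05,"roll": 0,"fingers": 1},
    {"dx": 0,"dy": 0,"dz": 0,"roll": 0,"fingers": 1},
    {"dx": 0,"dy": 0,"dz": 0,"roll": 0,"fingers": 1},
    {"dx": 0,"dy": 0,"dz": 0,"roll": 0,"fingers": 1}
  ]
}}

```text
t: 49.4
tool_pos: [0.4715, 0.2767, 0.078]
tcp_rot: [1.635, 2.681, 0.002]
force: [1.2, -0.0, -3.0]
gripper_width: 0.0302
```

{"method": "jog_arm", "body": {
  "increments": [
    {"dx": -0.006,"dy": -0.01,"dz": -0.03,"roll": 0,"fingers": 1},
    {"dx": 0,"dy": 0,"dz": -0.04,"roll": 0,"fingers": 1},
    {"dx": 0,"dy": 0,"dz": -0.03,"roll": 0,"fingers": 1},
    {"dx": 0,"dy": 0,"dz": 0,"roll": 0,"fingers": 1},
    {"dx": 0,"dy": 0,"dz": 0,"roll": 0,"fingers": 1},
    {"dx": 0,"dy": 0,"dz": 0,"roll": 0,"fingers": 1}
  ]
}}

```text
t: 50.0
tool_pos: [0.47, 0.2752, 0.065]
tcp_rot: [-1.635, -2.682, 0.0]
force: [0.3, 0.0, -3.9]
gripper_width: 0.0304
```

Lips are inside the rim with no contact force. Lower the last 2 mm and release.

{"method": "jog_arm", "body": {
  "increments": [
    {"dx": 0,"dy": 0,"dz": -0.015,"roll": 0,"fingers": 1},
    {"dx": 0,"dy": 0,"dz": -0.007,"roll": 0,"fingers": 1},
    {"dx": 0,"dy": 0,"dz": 0,"roll": 0,"fingers": 1},
    {"dx": 0,"dy": 0,"dz": 0,"roll": 0,"fingers": 0.4},
    {"dx": 0,"dy": 0,"dz": 0,"roll": 0,"fingers": 0},
    {"dx": 0,"dy": 0,"dz": 0,"roll": 0,"fingers": 0},
    {"dx": 0,"dy": 0,"dz": 0,"roll": 0,"fingers": 0},
    {"dx": 0,"dy": 0,"dz": 0,"roll": 0,"fingers": 0}
  ]
}}

```text
t: 50.8
tool_pos: [0.47, 0.2752, 0.0624]
tcp_rot: [1.635, 2.682, -0.0]
force: [0.1, 0.1, -0.2]
gripper_width: 0.0852
```

{"method": "jog_arm", "body": {
  "increments": [
    {"dx": 0,"dy": 0,"dz": 0.2,"roll": 0,"fingers": 0},
    {"dx": 0,"dy": 0,"dz": 0.4,"roll": 0,"fingers": 0},
    {"dx": 0,"dy": 0,"dz": 0.4,"roll": 0,"fingers": 0},
    {"dx": 0,"dy": 0,"dz": 0.4,"roll": 0,"fingers": 0},
    {"dx": 0.05,"dy": -0.2,"dz": 0.2,"roll": -0.06,"fingers": 0},
    {"dx": -0.05,"dy": -0.2,"dz": 0,"roll": -0.08,"fingers": 0},
    {"dx": 0,"dy": 0,"dz": 0,"roll": -0.08,"fingers": 0},
    {"dx": 0,"dy": 0,"dz": 0,"roll": -0.08,"fingers": 0}
  ]
}}

```text
t: 51.6
tool_pos: [0.4698, 0.2264, 0.2548]
tcp_rot: [2.223, 2.219, 0.001]
force: [-1.0, 0.3, 0.4]
gripper_width: 0.0854
```

{"method": "jog_arm", "body": {
  "increments": [
    {"dx": 0,"dy": 0,"dz": 0,"roll": -0.08,"fingers": 0},
    {"dx": 0,"dy": 0,"dz": 0,"roll": -0.08,"fingers": 0},
    {"dx": 0,"dy": 0,"dz": 0,"roll": 0,"fingers": 0},
    {"dx": 0,"dy": 0,"dz": 0,"roll": 0,"fingers": 0},
    {"dx": 0,"dy": 0,"dz": 0,"roll": 0,"fingers": 0},
    {"dx": 0,"dy": 0,"dz": 0,"roll": 0,"fingers": 0}
  ]
}}

```text
t: 52.2
tool_pos: [0.4699, 0.2272, 0.2543]
tcp_rot: [-2.476, -1.933, 0.0]
force: [0.4, 0.8, -0.4]
gripper_width: 0.0852
```

Run:
```python
from h import *
W=shot('wrist','w12');T=shot('top','t12');S=shot('scene','s12')
o=observe();print(o['tool_pos'],o['force'])
b=blob(W,(60,5,450,240),lambda h,s,v:(v>120)&(s<60)&(s>10));q=cv2.approxPolyDP(cv2.convexHull(b[2]),12,True)[:,0]
P=[onz(W,*p,.040) for p in q];print(b[1],q.tolist(),np.round(P,3).tolist(),'ctr',np.round(np.mean(P,0),4))
for i in range(len(q)): d=P[(i+1)%len(q)]-P[i];print(round(np.linalg.norm(d[:2]),4),round(np.degrees(np.arctan2(d[1],d[0])),1))
c=lambda I_,p:cv2.resize(I_['pixels'][p[1]:p[3],p[0]:p[2]],(400,300),interpolation=cv2.INTER_CUBIC)
a=proj(S,[.6567,.0137,.11]).astype(int);l=proj(S,[.47,.275,.04]).astype(int)
cv2.imwrite('pics/c12.png',np.vstack([np.hstack([c(S,(l[0]-64,l[1]-48,l[0]+64,l[1]+48)),c(S,(a[0]-40,a[1]-30,a[0]+40,a[1]+30))]),np.hstack([cv2.resize(W['pixels'],(400,300)),cv2.resize(T['pixels'],(400,300))])])[:,:,::-1])
```

```text
[0.46990142 0.22717374 0.25432429] [-0.01950275  0.500634   -0.2546082 ]
42567 [[89, 5], [369, 14], [349, 204], [129, 202], [72, 41]] [[0.362, 0.409, 0.04], [0.611, 0.339, 0.04], [0.564, 0.16, 0.04], [0.332, 0.22, 0.04], [0.335, 0.384, 0.04]] ctr [0.4409 0.3025 0.04  ]
0.2581 -15.7
0.1855 -104.8
0.2387 165.4
0.1644 89.0
0.0365 42.2
```

View pics/c12.png

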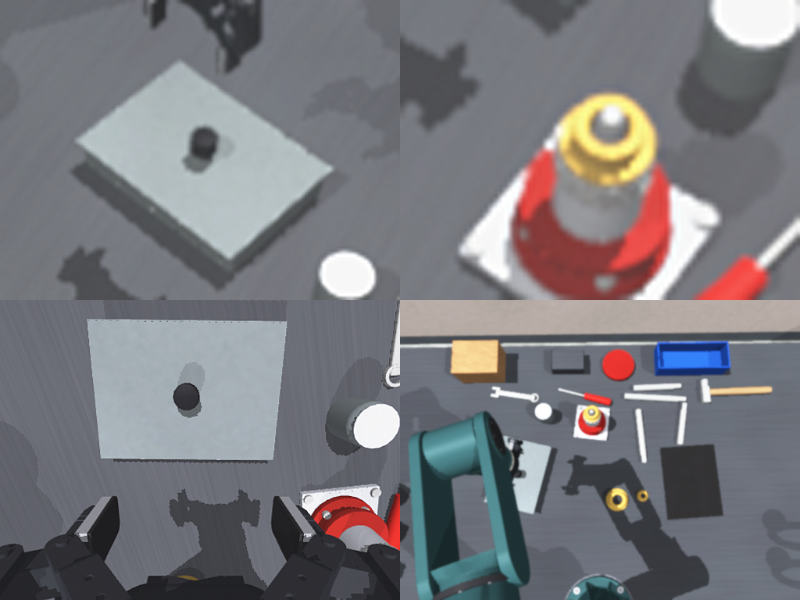

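The lid looks closed and level, and the stack is intact. The bench leaked into the lid mask, so I'll redo that number with a tighter mask.

Run:
```python
from h import *
W=ld('w12')
b=blob(W,(60,5,450,240),lambda h,s,v:(v>150)&(s<60));q=cv2.approxPolyDP(cv2.convexHull(b[2]),12,True)[:,0]
P=[onz(W,*p,.040) for p in q];print(b[1],q.tolist(),'ctr',np.round(np.mean(P,0),4))
for i in range(len(q)): d=P[(i+1)%len(q)]-P[i];print(round(np.linalg.norm(d[:2]),4),round(np.degrees(np.arctan2(d[1],d[0])),1))
k=blob(W,(215,100,265,145),lambda h,s,v:v<65);e=cv2.fitEllipse(cv2.convexHull(k[2]));print(np.round(onz(W,*e[0],.070),4),e)
```

```text
41134 [[366, 27], [348, 204], [129, 202], [112, 24]] ctr [0.4697 0.2746 0.04  ]
0.1746 -104.7
0.2377 165.4
0.1748 75.2
0.2371 -14.6
[0.4703 0.2747 0.07  ] ((238.42953491210938, 123.36456298828125), (32.969417572021484, 34.29054641723633), 4.73740291595459)
```

```bash
python3 -c "
from rig import close_job; print(close_job())"
```

```text
the job is handed in; nothing more can be done
None
```

The job is done and handed in at about 52 s robot time. I laid the lid on the mat and threaded the spacer, the three washers in the tin and the middle-sized bushing (flange down) onto the stem. Then I closed the lid on the tin.

**Lid:** in the last wrist picture its centre is at (0.470, 0.275) m and its yaw about -14.6°. At the start, closed, it was at (0.471, 0.276) m and -14.8°, so it is within about 2 mm and well square. The pictures show it level.

**Stack:** the last pictures show it straight and seated, with the gripper clear. I judged this by eye; I did not measure the final heights of the rings.

**Other things on the bench:** the shafts and grease can look unmoved.

**Checks that failed or disagreed:**
- My first lid mask in the final picture included some bench, so I measured it again with a tighter one.
- The first washer measurement was clipped by my brightness threshold, so I redid it.
- An automatic check of the first threaded washer gave nothing usable, so I checked the stack by eye instead.
- The gripper reads about 2 to 3 mm narrower than the known sizes.
- The measured heights of the knob and one washer top were off by several millimetres, so I used the stated heights for them.

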